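# Right the spray cans and put away the chisels

### The job

Tidy the bench: stand every spray can that has tipped over in the long shallow tray back upright in that tray, cap up, along with the low tins standing there. Put every chisel lying on the bench into the open drawer, in the compartment that already has a chisel in it (not the one with the vee block), then push the drawer fully shut. Leave the wheel hub and the hammer where they are.

Things in the scene. Friction and masses are not known exactly. Their poses are not given: they have to be found in the camera images.
- lane: the lane: a fixed shallow grey steel tray, 140 mm wide (its x, roughly away from the robot) and 670 mm long (its y). Floor 4 mm thick, 5 mm wide lips round the edge whose top is 12 mm above the bench; inside 130 x 660 mm. Origin at the centre of its underside on the bench, z up.
- can0: aluminium spray can lying tipped over in the lane: body 50 mm diameter and 100 mm tall, then a shoulder and a white cap 28 mm diameter; 128 mm tall overall, about 0.18 kg. Origin on its axis at mid height (64 mm above its base, 36 mm below the top of the straight body); its z axis points from base to cap (up when it stands, level when it lies). May be absent.
- can1: aluminium spray can lying tipped over in the lane: body 50 mm diameter and 100 mm tall, then a shoulder and a white cap 28 mm diameter; 128 mm tall overall, about 0.18 kg. Origin on its axis at mid height (64 mm above its base, 36 mm below the top of the straight body); its z axis points from base to cap (up when it stands, level when it lies). May be absent.
- can2: aluminium spray can lying tipped over in the lane: body 50 mm diameter and 100 mm tall, then a shoulder and a white cap 28 mm diameter; 128 mm tall overall, about 0.18 kg. Origin on its axis at mid height (64 mm above its base, 36 mm below the top of the straight body); its z axis points from base to cap (up when it stands, level when it lies). May be absent.
- tin0: low round paste tin standing in the lane as a neighbour, 64 mm diameter, 45 mm tall; origin at the centre of its underside, z up. It is to stay standing in the lane; small shifts do not matter.
- tin1: low round paste tin standing in the lane as a neighbour, 64 mm diameter, 45 mm tall; origin at the centre of its underside, z up. It is to stay standing in the lane; small shifts do not matter.
- chisel0: steel cold chisel lying on the bench in front of the lane, 101 mm long along its x axis (x from -50 to +51 mm), square shank 14 x 14 mm from x -50 to +30 mm, ending in a blade 18 mm wide and 7 mm thick at +x. Origin at the middle of its length on the underside, z up as it lies at first; about 0.13 kg. May be absent.
- chisel1: steel cold chisel lying on the bench in front of the lane, 101 mm long along its x axis (x from -50 to +51 mm), square shank 14 x 14 mm from x -50 to +30 mm, ending in a blade 18 mm wide and 7 mm thick at +x. Origin at the middle of its length on the underside, z up as it lies at first; about 0.13 kg. May be absent.
- chisel2: steel cold chisel lying on the bench in front of the lane, 101 mm long along its x axis (x from -50 to +51 mm), square shank 14 x 14 mm from x -50 to +30 mm, ending in a blade 18 mm wide and 7 mm thick at +x. Origin at the middle of its length on the underside, z up as it lies at first; about 0.13 kg. May be absent.
- old_chisel: a chisel just like the others (101 mm long, shank 14 mm, origin at the middle of its length on the underside) which already lies in one of the drawer's two compartments: it marks the compartment for the others.
- vblock: dark steel vee block 60 x 50 x 35 mm, 0.5 kg, origin at the centre of its underside; lies in the other compartment and stays there.
- cab_drawer0 (a joint): how far the drawer of the low grey cabinet is open, in m: 0 fully shut, at most 0.18. It starts 0.15 to 0.175 open. It is shut by pushing its front or handle towards the cabinet (friction 1 N, damping 4 N s/m) and stays where it is left.
- drawer_floor (a point): centre of the drawer's inner floor, 22 mm above the bench, moves with the drawer. x points into the cabinet (closing direction), z up. Inside: x -107 to +107, y -119 to +119 mm; side walls 46 mm tall, front panel 15 mm thick, 55 mm tall above this floor. A divider 5 mm thick, 42 mm tall along x at y = 0 makes two compartments (y > 0, y < 0).
- cab_face (a point): middle of the front top edge of the cabinet, 90 mm above the bench, axes as drawer_floor. The cabinet's 12 mm thick top covers whatever part of the drawer lies beyond this edge (+x of it), so things go in through the gap between this edge and the drawer's front.
- cab_drawer0_handle (a point): middle of the drawer's steel bar handle, 120 mm long along the drawer's y, 35 mm out from the drawer's front, about 52 mm above the bench; axes as drawer_floor.
- hub: drilled steel wheel hub 124 mm across and 30 mm tall on the bench beyond the lane, with a pin on top; bystander. Origin at the centre of its underside.
- hammer: hammer 280 mm long lying on the bench beyond the lane; bystander. Origin under the middle of its length.
There are look-alikes about, which are no part of the job. Leave any brown or green look-alike of the chisel2 alone.

How it is judged (in metres and radians):
At the end, for the whole second after the job is handed in: All cans and tins stand at rest on the tray floor within 0.1 rad of upright, centres 5 mm or more inside its lips. All chisels are in the drawer on the old chisel's side of the divider, the vee block on the other; drawer shut within 12 mm. Hub, hammer moved under 50 mm (angle between each of can0, can1, can2, tin0, tin1's own z axis and vertical below 0.1 rad and x of can0 in the frame of lane between -0.06 and 0.06 m and y of can0 in the frame of lane between -0.32 and 0.32 m and z of can0 in the frame of lane between 0.065 and 0.073 m and linear speed of each of can0, can1, can2, tin0, tin1 below 0.03 m/s and x of can1 in the frame of lane between -0.06 and 0.06 m and y of can1 in the frame of lane between -0.32 and 0.32 m and z of can1 in the frame of lane between 0.065 and 0.073 m and x of can2 in the frame of lane between -0.06 and 0.06 m and y of can2 in the frame of lane between -0.32 and 0.32 m and z of can2 in the frame of lane between 0.065 and 0.073 m and x of tin0 in the frame of lane between -0.06 and 0.06 m and y of tin0 in the frame of lane between -0.32 and 0.32 m and z of tin0 in the frame of lane between 0.001 and 0.009 m and x of tin1 in the frame of lane between -0.06 and 0.06 m and y of tin1 in the frame of lane between -0.32 and 0.32 m and z of tin1 in the frame of lane between 0.001 and 0.009 m and x of chisel0 in the frame of drawer_floor between -0.11 and 0.11 m and y of chisel0 in the frame of drawer_floor between -0.122 and 0.122 m and z of chisel0 in the frame of drawer_floor between -0.01 and 0.05 m and x of chisel1 in the frame of drawer_floor between -0.11 and 0.11 m and y of chisel1 in the frame of drawer_floor between -0.122 and 0.122 m and z of chisel1 in the frame of drawer_floor between -0.01 and 0.05 m and x of chisel2 in the frame of drawer_floor between -0.11 and 0.11 m and y of chisel2 in the frame of drawer_floor between -0.122 and 0.122 m and z of chisel2 in the frame of drawer_floor between -0.01 and 0.05 m and x of old_chisel in the frame of drawer_floor between -0.11 and 0.11 m and y of old_chisel in the frame of drawer_floor between -0.122 and 0.122 m and z of old_chisel in the frame of drawer_floor between -0.01 and 0.05 m and x of vblock in the frame of drawer_floor between -0.11 and 0.11 m and y of vblock in the frame of drawer_floor between -0.122 and 0.122 m and z of vblock in the frame of drawer_floor between -0.01 and 0.05 m and (y of each of chisel0, old_chisel in the frame of drawer_floor above 0.003 m or y of each of chisel0, old_chisel in the frame of drawer_floor below -0.003 m) and (y of each of chisel1, old_chisel in the frame of drawer_floor above 0.003 m or y of each of chisel1, old_chisel in the frame of drawer_floor below -0.003 m) and (y of each of chisel2, old_chisel in the frame of drawer_floor above 0.003 m or y of each of chisel2, old_chisel in the frame of drawer_floor below -0.003 m) and ((y of vblock in the frame of drawer_floor above 0 m and y of old_chisel in the frame of drawer_floor below 0 m) or (y of vblock in the frame of drawer_floor below 0 m and y of old_chisel in the frame of drawer_floor above 0 m)) and value of joint cab_drawer0 below 0.012 m and distance of each of hub, hammer from where it was at the start of the episode below 0.05 m); the robot touches nothing.
Of can0, can1, can2 only 2 to 3 are there at a start; the rules pass over those that are not, and their reading is None.
Of chisel0, chisel1, chisel2 only 2 to 3 are there at a start; the rules pass over those that are not, and their reading is None.
At some moment in a run one of chisel0, chisel1, chisel2 may be knocked a few centimetres aside while the robot is not near it.
Once in a run the grip may slacken for a moment while it holds something.
It also fails if it takes over 210 s, if anything falls off the work surface, if the arm or the gripper's body presses on something with over 40 N, if the wrist force passes 120 N, or if a joint passes its speed limit or range.

### The arm

A 6-joint arm with a two-finger parallel gripper is mounted at the origin on the work surface. World frame = base frame: x ahead of the robot, y to its left, z up, the work surface at z = 0. Lengths are in m, angles in degrees, forces in N, time in s.
With the tool pointing down it reaches from about 0.35 to 0.875 m from the base axis. Payload 4.2 kg.
Tool frame: the origin (TCP) lies midway between the tips of the shut fingers; the grasp point (between the pads) lies 19 mm behind it (hold_point_z is the z of the grasp point in the tool frame, in m); z points along the fingers, y is the direction in which the jaws open and shut (so a half turn about z gives the same grasp; the last joint's range is limited). The gripper opens to 87 mm and grips with 3 to 60 N. Pads are 19 mm wide; open, the fingers measure 117 mm over their backs; the gripper's body (75 mm by 190 mm) begins 51 mm behind the grasp point.
Start: joints at [81.452, 22.042, 0.453, 0, -68.411, -14.817], TCP at [0.248, 0.574, 0.223] pointing down, gripper open.
Joint ranges: [-179.83, 179.83], [-69.29, 118.12], [-61.27, 80.66], [-181.25, 117.63], [-171.15, -9.14], [-177.46, 177.46]. Speed limits (degrees/s): [159.86, 159.86, 180, 180, 180, 180].

### API

Orientations are given as a 3x3 rotation matrix whose columns are the frame's x, y, z axes.
In Python, from station import * gives the robot as it stands. The module is installed in compiled form; this text tells all that it offers.
- The arm moves only by the tool jog_arm, never from a script. Its argument "moves" is a list of rows, each a list of 7 numbers: the closure, from -1 (fully open) to 1 (shut), then the shift along the tool's x, y, z in m, then the turn, a rotation vector about the tool's x, y, z in rad. In form: [[gripper, x, y, z, wx, wy, wz], ...]. A call has exactly 10 rows; each row is the pose to reach, as a shift and turn from the pose commanded when the call began, along the tool's axes at that moment; what a row does not reach only later rows make up. A row lasts 1/12 s, in which the tool goes at most 41.7 mm and 7.16 degrees, less where a joint would pass 70% of its speed; a pose out of reach is approached as far as the arm can. A call with a gripper value outside its range is refused whole. The fingers move at their own pace and stop on an object; the grip force is fixed at half the most. Time passes only in rows, so rows that repeat a pose let the fingers close, or fill a call up. It gives the time, the measured TCP pose, the force and the opening at its end, in the units of the state.
- sense(): the state, without advancing time (a new reading comes with each control period).
- capture(name): name is "scene" or "side" or "wrist"; returns a dict with "frame" (400x640x3 uint8, red, green, blue), "fov_y" (degrees; the focal length in pixels is half the picture's height over the tangent of half this angle, whatever the lens; pixels are square), "cx", "cy" (the principal point, pixels), "world_from_camera" (4x4, takes a point from camera to world coordinates). Camera axes: x right, y down, z forward; pixel columns grow to the right and rows downward; lengths in m; the calibration is good to about 2 mm. A picture is of the moment at which its call begins. There is no depth.
- finish_job(): hands the job in, once; it reports no verdict.
The state is a dict: "time_s": time; "joints": joint angles; "joint_velocities": joint speeds; "effort": joint torques, N m; "tcp_pos": TCP position; "ee_rot": TCP orientation; "wrist_force": force on the tool from outside, world axes, zero at the start; "moment": the same for the moment, N m; "gripper_width": opening from 0.0 (shut) to 1.0 (fully open).
Only numpy, scipy, OpenCV 4.12 (cv2) and the standard library are available. Lean on these libraries where they do the work, as an engineer would, in place of code of your own. Each camera call takes 0.05 s, during which the arm holds its last target.

## Working session

There is one attempt and no reset: what is moved stays moved. The work goes in short steps, Python scripts to look and compute and a tool call to move; the robot and the scene stay as the last step left them, time stands still between calls to the robot, and variables do not carry over. Pictures are saved under pics/ and viewed, and the job is handed in when it is done.

Besides the shell and the picture viewer there is one more tool, called after "Request:" as name([rows], argument=value, ...), one row to a line, values as JSON. jog_arm: Moves the arm, as the interface text tells. Its arguments: {"type":"object","properties":{"moves":{"type":"array"}},"required":["moves"]}

```bash
mkdir -p pics; python3 - <<'E'
from station import *
import cv2
s=sense();print(s)
for n in ["scene","side","wrist"]:
    c=capture(n);cv2.imwrite(f"pics/{n}0.png",c["frame"][:,:,::-1]);print(n,c["fov_y"],c["cx"],c["cy"],c["world_from_camera"].round(3).tolist())
E
```

```text
{'time_s': 0.0, 'joints': array([ 8.14539474e+01,  2.20917134e+01,  3.80761466e-01, -2.79913209e-02,
       -6.84104534e+01, -1.48163044e+01]), 'joint_velocities': array([-0.00068192,  0.03476884, -0.03154915,  0.00561596,  0.00784054,
        0.0662278 ]), 'effort': array([ 8.84330238e-04, -3.90667105e+01,  1.87406141e+01,  4.21973661e+00,
        1.10336868e-02, -1.85947338e-04]), 'tcp_pos': array([0.24759351, 0.57322465, 0.22145885]), 'ee_rot': array([[ 9.17943902e-01, -3.96709477e-01, -7.64097301e-04],
       [-3.96710200e-01, -9.17941668e-01, -2.02784756e-03],
       [ 1.03069595e-04,  2.16457550e-03, -9.99997652e-01]]), 'wrist_force': array([-0.12212243,  0.15236595, -0.70470432]), 'moment': array([-0.02843377,  0.03490441, -0.00501989]), 'gripper_width': 1.0027144101557797}
scene 46.634687126934296 316.7302847851645 193.4282397176398 [[-0.629, 0.524, -0.574, 1.358], [0.777, 0.436, -0.453, 0.608], [0.013, -0.731, -0.682, 1.066], [0.0, 0.0, 0.0, 1.0]]
side 57.3709181678592 316.1004528151769 195.1179444830123 [[-0.956, -0.199, 0.214, 0.32], [-0.292, 0.7, -0.652, 0.547], [-0.02, -0.686, -0.728, 0.755], [0.0, 0.0, 0.0, 1.0]]
wrist 59.08730601835923 318.5629739474663 203.27499990633189 [[-0.396, -0.88, -0.263, 0.32], [-0.918, 0.38, 0.112, 0.542], [0.001, 0.285, -0.958, 0.383], [0.0, 0.0, 0.0, 1.0]]
```

View pics/scene0.png

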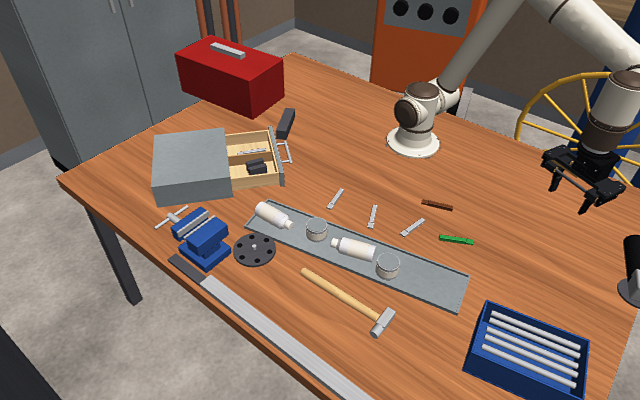

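View pics/side0.png

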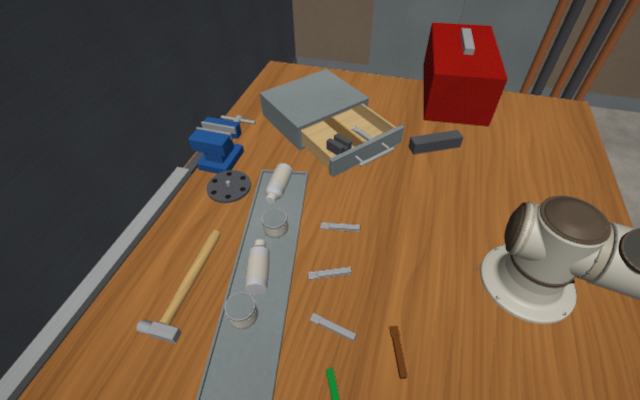

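View pics/wrist0.png

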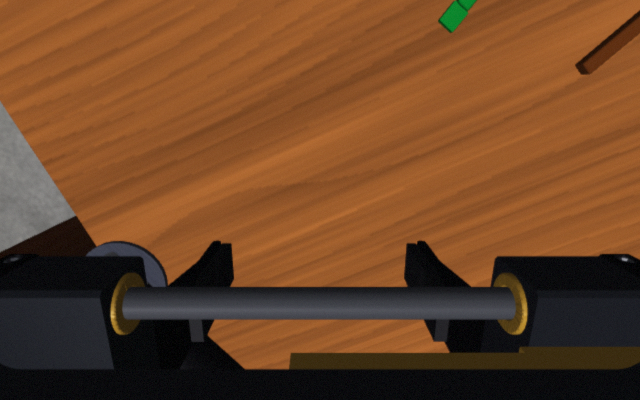

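The scene picture shows the lane (245–470, 200–310) with two tipped cans at (272,215) and (354,247) and two tins at (316,229) and (388,265). Three steel chisels lie at (336,198), (373,215) and (412,227), with brown (437,205) and green (456,239) look-alikes beside them. The drawer is open at (255,155). The vee block is at (257,166) and the old chisel at (250,150). I'll enlarge both views.

```bash
cat > h.py <<'E'
import numpy as np, cv2
from station import *
def cam(n):
    c=capture(n); return c
def f(c): return c["frame"].shape[0]/2/np.tan(np.radians(c["fov_y"]/2))
def ray(c,u,v):
    T=np.array(c["world_from_camera"]); d=np.array([(u-c["cx"])/f(c),(v-c["cy"])/f(c),1.]); return T[:3,3],T[:3,:3]@d
def onz(c,u,v,z):
    o,d=ray(c,u,v); return o+d*(z-o[2])/d[2]
def proj(c,p):
    T=np.array(c["world_from_camera"]); q=T[:3,:3].T@(np.asarray(p)-T[:3,3]); return np.array([c["cx"]+f(c)*q[0]/q[2],c["cy"]+f(c)*q[1]/q[2]])
def crop(c,name,x0,y0,x1,y1,k):
    im=np.ascontiguousarray(c["frame"][y0:y1,x0:x1,::-1]); cv2.imwrite(f"pics/{name}.png",cv2.resize(im,None,fx=k,fy=k,interpolation=cv2.INTER_CUBIC))
E
python3 - <<'E'
from h import *
c=cam("scene")
crop(c,"a1",230,180,430,310,4)
crop(c,"a2",140,90,300,210,5)
c=cam("side")
crop(c,"a3",200,160,400,310,4)
crop(c,"a4",250,60,450,210,4)
E
```

```text
(no output)
```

View pics/a1.png

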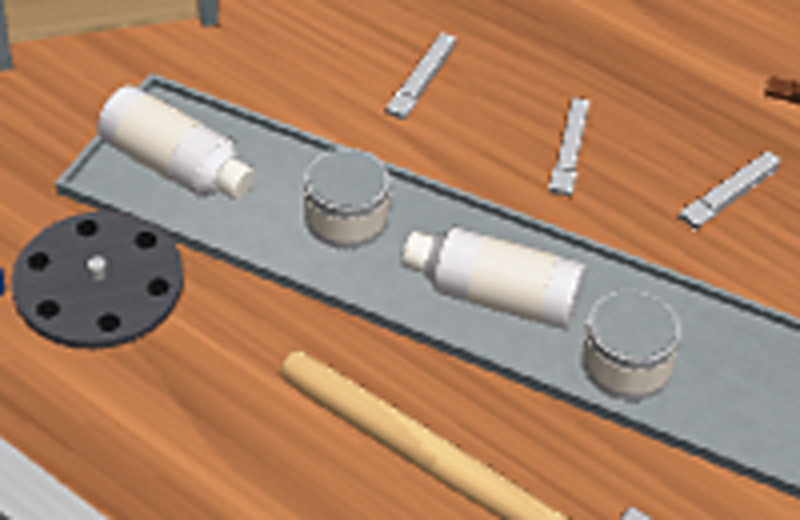

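View pics/a2.png

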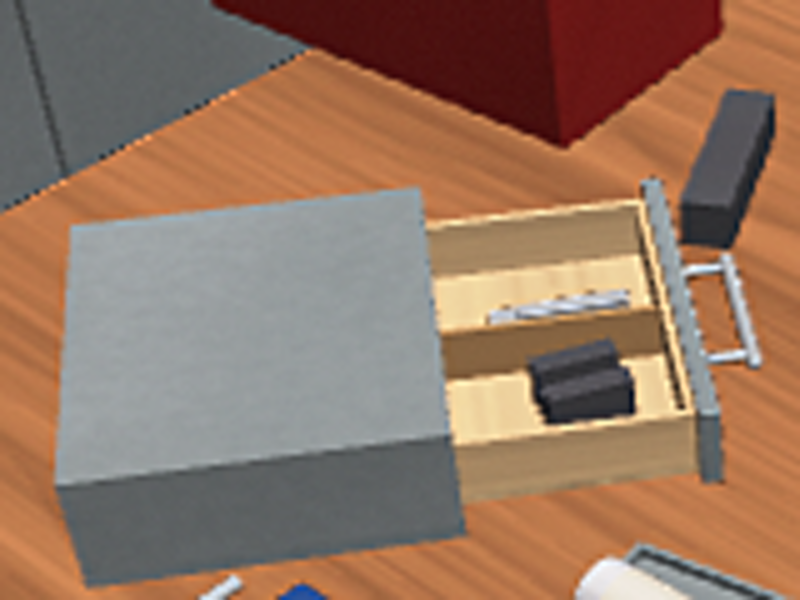

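View pics/a3.png

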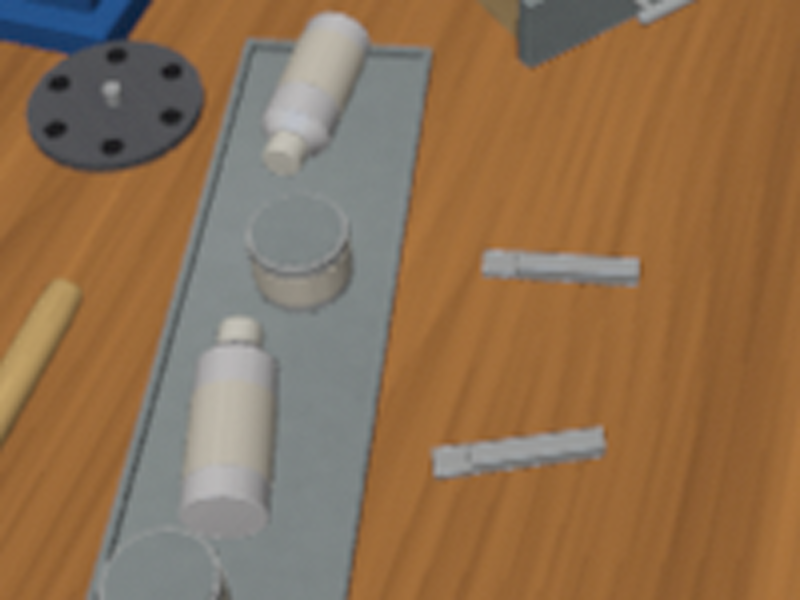

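View pics/a4.png

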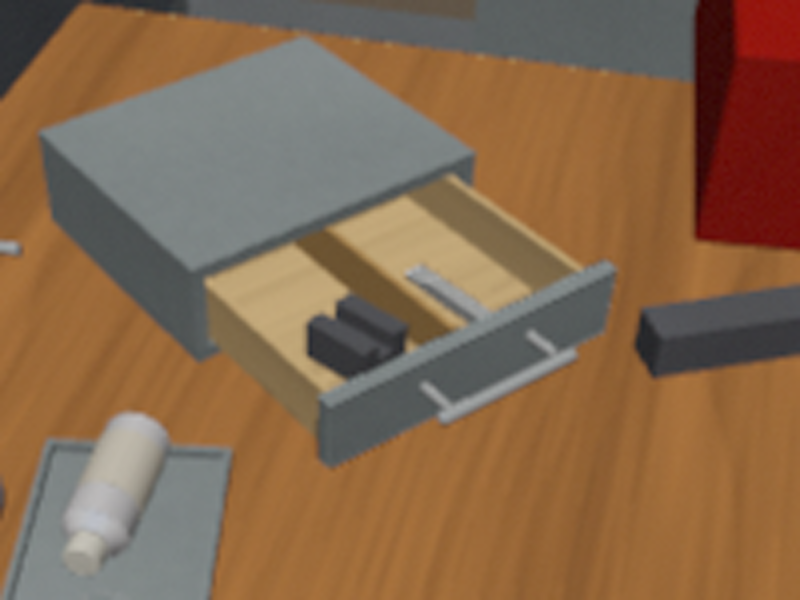

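```bash
cat > m.py <<'E'
from h import *
def blobs(c,mask,amin=40):
    n,l,s,ce=cv2.connectedComponentsWithStats(mask.astype(np.uint8))
    for i in range(1,n):
        if s[i,4]>=amin: yield l==i,s[i],ce[i]
if __name__=="__main__":
  for n in ["scene","side"]:
    c=cam(n); im=c["frame"]; hsv=cv2.cvtColor(im,cv2.COLOR_RGB2HSV)
    # grey-bright items
    m=(hsv[...,1]<75)&(hsv[...,2]>150)
    out=im[:,:,::-1].copy()
    for b,s,ce in blobs(c,m):
        ct=max(cv2.findContours(b.astype(np.uint8),cv2.RETR_EXTERNAL,cv2.CHAIN_APPROX_NONE)[0],key=len)
        r=cv2.minAreaRect(ct); 
        if s[4]<6000: print(n,s[4],ce.round(1),np.round(cv2.boxPoints(r),1).tolist())
E
python3 m.py
```

```text
scene 1950 [604.8  28.7] [[561.5999755859375, 7.400000095367432], [579.5, -11.699999809265137], [648.5, 52.79999923706055], [630.7000122070312, 71.9000015258789]]
scene 1403 [338.3  54.3] [[283.79998779296875, 47.5], [293.0, 24.600000381469727], [377.1000061035156, 58.20000076293945], [367.8999938964844, 81.19999694824219]]
scene 91 [273.5  47.3] [[264.0, 48.0], [281.3999938964844, 37.599998474121094], [286.0, 45.400001525878906], [268.70001220703125, 55.79999923706055]]
scene 135 [227.3  48.3] [[210.6999969482422, 44.900001525878906], [212.0, 41.0], [244.10000610351562, 51.70000076293945], [242.8000030517578, 55.599998474121094]]
scene 855 [431.5 105.2] [[400.70001220703125, 95.80000305175781], [448.5, 70.80000305175781], [467.79998779296875, 107.80000305175781], [419.8999938964844, 132.6999969482422]]
scene 1016 [488.7 107.8] [[452.70001220703125, 110.9000015258789], [464.29998779296875, 85.0], [524.5999755859375, 112.0999984741211], [513.0, 138.0]]
scene 231 [631.8 111.8] [[619.0, 125.0], [638.5999755859375, 92.69999694824219], [646.0, 97.30000305175781], [626.4000244140625, 129.5
[... 5616 characters left out ...]
.6 271. ] [[317.3999938964844, 270.29998779296875], [349.79998779296875, 265.8999938964844], [350.6000061035156, 271.20001220703125], [318.1000061035156, 275.70001220703125]]
side 47 [311.8 274.4] [[307.8999938964844, 271.3999938964844], [315.0, 270.20001220703125], [316.20001220703125, 277.1000061035156], [309.1000061035156, 278.29998779296875]]
side 247 [331.9 325.6] [[309.6000061035156, 318.79998779296875], [312.6000061035156, 312.79998779296875], [354.6000061035156, 333.79998779296875], [351.6000061035156, 339.79998779296875]]
side 351 [157.2 329.2] [[135.5, 328.70001220703125], [138.5, 317.79998779296875], [175.3000030517578, 327.70001220703125], [172.39999389648438, 338.6000061035156]]
```

```bash
python3 - <<'E'
from h import *
S=cam("scene");D=cam("side")
for n,a,b,a2,b2 in [("P",(342.25,189),(329.75,207),(359.2,226.5),(321.5,225)),("Q",(375,205),(370.5,226.9),(351,269.5),(309,275)),("R",(423.5,219.3),(402.5,234.3),(353.5,336.5),(310.5,316))]:
  for c,p,q in[(S,a,b),(D,a2,b2)]:
    x=onz(c,*p,.012);y=onz(c,*q,.009);print(n,x[:2].round(3),y[:2].round(3),((x+y)/2)[:2].round(3),np.linalg.norm(x-y).round(3),np.degrees(np.arctan2(*(y-x)[[1,0]])).round(1))
print("cans axis z=.029")
def p(a,o,k=4):return (o[0]+a[0]/k,o[1]+a[1]/k)
oS=(230,180);oD=(200,160)
for n,c,o,pts in [("A",S,oS,[(118,108),(208,170),(240,181)]),("A",D,oD,[(343,30),(300,125),(287,155)]),("B",S,oS,[(577,295),(443,262),(412,250)]),("B",D,oD,[(226,515),(238,360),(241,328)])]:
  print(n,[onz(c,*p(q,o),.029)[:2].round(3).tolist() for q in pts])
print("tins top z .049")
for c,o,pts in [(S,oS,[(347,181),(632,326)]),(D,oD,[(299,232),(163,583)])]:
  print([onz(c,*p(q,o),.049)[:2].round(3).tolist() for q in pts])
print("lane corners z .012")
for q in [(150,77),(58,186)]: print(onz(S,*p(q,oS),.012)[:2].round(3))
for q in [(249,42),(431,50)]: print(onz(D,*p(q,oD),.012)[:2].round(3))
print(onz(S,469,275,.012)[:2].round(3),onz(S,461,311,.012)[:2].round(3))
o=(140,90)
print("cab top edge z .09",[onz(S,*p(q,o,5),.09).round(3).tolist() for q in [(418,188),(450,437)]])
o4=(250,60)
print([onz(D,*p(q,o4),.09).round(3).tolist() for q in [(471,155),(203,272)]])
print("front top z .077",[onz(S,*p(q,o,5),.077).round(3).tolist() for q in [(650,182),(708,412)]],[onz(D,*p(q,o4),.077).round(3).tolist() for q in [(611,264),(322,400)]])
print("handle .052",[onz(S,*p(q,o,5),.055).round(3).tolist() for q in [(728,257),(754,363)]],[onz(D,*p(q,o4),.055).round(3).tolist() for q in [(574,353),(446,417)]])
print("oldch .03",[onz(S,*p(q,o,5),.034).round(3).tolist() for q in [(628,296),(492,318)]])
print("vblock top .055",[onz(S,*p(q,o,5),.057).round(3).tolist() for q in [(585,370)]])
print("divider top",[onz(S,*p(q,o,5),.064).round(3).tolist() for q in [(665,315),(442,334)]])
print("hub",onz(S,*p((97,270),oS),.03).round(3))
E
```

```text
P [ 0.399 -0.04 ] [ 0.491 -0.021] [ 0.445 -0.03 ] 0.095 11.4
P [ 0.399 -0.042] [ 0.495 -0.022] [ 0.447 -0.032] 0.098 11.7
Q [0.393 0.088] [0.48 0.13] [0.436 0.109] 0.097 25.6
Q [0.39  0.088] [0.481 0.128] [0.435 0.108] 0.099 23.7
R [0.348 0.242] [0.443 0.223] [0.396 0.233] 0.097 -11.4
R [0.349 0.241] [0.447 0.222] [0.398 0.232] 0.1 -10.6
cans axis z=.029
A [[0.65, -0.181], [0.655, -0.08], [0.648, -0.054]]
A [[0.652, -0.185], [0.647, -0.086], [0.645, -0.057]]
B [[0.577, 0.207], [0.614, 0.114], [0.619, 0.089]]
B [[0.577, 0.205], [0.611, 0.108], [0.619, 0.085]]
tins top z .049
[[0.61, 0.02], [0.591, 0.26]]
[[0.604, 0.019], [0.586, 0.26]]
lane corners z .012
[ 0.596 -0.199]
[ 0.73  -0.169]
[ 0.723 -0.171]
[ 0.589 -0.199]
[0.458 0.449] [0.581 0.485]
cab top edge z .09 [[0.48, -0.519, 0.09], [0.655, -0.3, 0.09]]
[[0.479, -0.514, 0.09], [0.642, -0.302, 0.09]]
front top z .077 [[0.354, -0.41, 0.077], [0.521, -0.201, 0.077]] [[0.348, -0.412, 0.077], [0.52, -0.2, 0.077]]
handle .052 [[0.364, -0.324, 0.055], [0.443, -0.23, 0.055]] [[0.36, -0.326, 0.055], [0.437, -0.23, 0.055]]
oldch .03 [[0.425, -0.368, 0.034], [0.506, -0.424, 0.034]]
vblock top .055 [[0.525, -0.311, 0.057]]
divider top [[0.451, -0.305, 0.064], [0.565, -0.408, 0.064]]
hub [ 0.781 -0.075  0.03 ]
```

```bash
cat > g.py <<'E'
from h import *
from scipy.spatial.transform import Rotation as Ro
import json
def rot(heading,tilt=0,axis_heading=None):
    """tool down with tool x at heading (deg); then tilted about tool y by tilt deg (positive: tool tip swings to +x)"""
    a=np.radians(heading); x=np.array([np.cos(a),np.sin(a),0]); z=np.array([0,0,-1.]); y=np.cross(z,x)
    R=np.c_[x,y,z]
    return R@Ro.from_euler('y',tilt,degrees=True).as_matrix()
def rep():
    s=sense(); json.dump([s["joints"].tolist(),s["tcp_pos"].tolist(),np.array(s["ee_rot"]).tolist()],open("log.jsonl","a")); open("log.jsonl","a").write("\n")
    R=np.array(s["ee_rot"])
    print("t",round(s["time_s"],2),"tcp",s["tcp_pos"].round(4),"x",R[:,0].round(3),"z",R[:,2].round(3),"w",round(s["gripper_width"]*87,1),"F",s["wrist_force"].round(1),"j",s["joints"].round(1))
    return s
def go(p,R,s=None,grasp=False):
    s=s or rep(); p=np.array(p,float)
    if grasp: p=p+R[:,2]*.019
    R0=np.array(s["ee_rot"])
    d=R0.T@(p-s["tcp_pos"]); w=Ro.from_matrix(R0.T@R).as_rotvec()
    print("move",d.round(4),"rot",w.round(3),"deg",np.degrees(np.linalg.norm(w)).round(1))
E
python3 - <<'E'
from g import *
s=rep(); print(rot(-23.4))
go([.397,.2325,.10],rot(-11),s)
E
```

```text
t 0.45 tcp [0.2478 0.5737 0.2224] x [ 0.918 -0.397 -0.   ] z [-0. -0. -1.] w 87.2 F [ 0.2  0.  -1. ] j [ 81.5  22.    0.4  -0.  -68.4 -14.8]
[[ 0.91775463 -0.39714789  0.        ]
 [-0.39714789 -0.91775463  0.        ]
 [ 0.          0.         -1.        ]]
move [0.2723 0.254  0.1225] rot [ 0.     0.    -0.216] deg 12.4
```

Request:
jog_arm([
  [-0.4,0.03,0.028,0.013,0,0,-0.03],
  [-0.4,0.06,0.056,0.027,0,0,-0.06],
  [-0.4,0.09,0.084,0.04,0,0,-0.09],
  [-0.4,0.12,0.112,0.054,0,0,-0.12],
  [-0.4,0.15,0.14,0.068,0,0,-0.15],
  [-0.4,0.18,0.168,0.081,0,0,-0.18],
  [-0.4,0.21,0.196,0.095,0,0,-0.2],
  [-0.4,0.24,0.224,0.11,0,0,-0.216],
  [-0.4,0.26,0.243,0.118,0,0,-0.216],
  [-0.4,0.272,0.254,0.122,0,0,-0.216],
])

```text
time_s: 1.28
tcp_pos: [0.396, 0.228, 0.0989]
ee_rot: [[0.981, -0.194, -0.004], [-0.194, -0.981, -0.003], [-0.003, 0.004, -1.0]]
wrist_force: [-0.2, -0.0, 0.5]
gripper_width: 0.699
```

```bash
python3 - <<'E'
from g import *
s=rep()
go([.397,.2325,.005],rot(-11),s)
c=cam("wrist");cv2.imwrite("pics/w1.png",c["frame"][:,:,::-1])
E
```

```text
t 1.28 tcp [0.396  0.228  0.0989] x [ 0.981 -0.194 -0.003] z [-0.004 -0.003 -1.   ] w 60.8 F [-0.2 -0.   0.5] j [ 50.4  14.  -32.   -0.1 -44.3  28.5]
move [ 0.0004 -0.0049  0.0939] rot [ 0.004  0.003 -0.003] deg 0.3
```

View pics/w1.png

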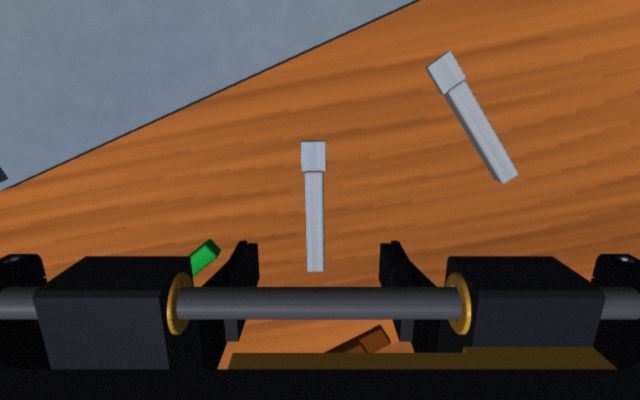

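The wrist view shows silver chisel R running from (313,142) to (316,270), centred between the fingers and aligned with them. The green and brown look-alikes are off to the side at (204,255) and (365,345). I'll check R's position through this camera before descending.

```bash
python3 - <<'E'
from g import *
c=cam("wrist")
a=onz(c,316,270,.014);b=onz(c,313.5,142,.007);print(a.round(4),b.round(4),(a+b)/2,np.linalg.norm(a-b))
s=rep(); go([*((a+b)/2)[:2],.005],rot(-11),s)
E
```

```text
[0.3492 0.2383 0.014 ] [0.4447 0.221  0.007 ] [0.39694481 0.22966823 0.0105    ] 0.09740017637886347
t 1.38 tcp [0.3968 0.2296 0.0997] x [ 0.981 -0.195 -0.001] z [-0.002 -0.002 -1.   ] w 60.9 F [0.4 0.7 0.5] j [ 50.5  14.  -31.8  -0.  -44.3  28.3]
move [ 0.0003 -0.0003  0.0947] rot [ 0.002  0.001 -0.004] deg 0.3
```

Request:
jog_arm([
  [-0.4,0,0,0.03,0,0,0],
  [-0.4,0,0,0.06,0,0,0],
  [-0.4,0,0,0.082,0,0,0],
  [-0.4,0,0,0.095,0,0,0],
  [-0.4,0,0,0.095,0,0,0],
  [1,0,0,0.095,0,0,0],
  [1,0,0,0.095,0,0,0],
  [1,0,0,0.095,0,0,0],
  [1,0,0,0.095,0,0,0],
  [1,0,0,0.095,0,0,0],
])

```text
time_s: 2.22
tcp_pos: [0.3972, 0.2333, 0.0065]
ee_rot: [[0.982, -0.19, 0.001], [-0.19, -0.982, 0.002], [0.001, -0.002, -1.0]]
wrist_force: [0.3, 0.9, -0.2]
gripper_width: 0.406
```

```bash
python3 - <<'E'
from g import *
s=rep()
# drawer frame
X=np.array([.779,-.627,0]);Y=np.array([.627,.779,0])
F=np.array([.436,-.306,0])   # front top middle
def dr(x,y,z): return F+X*x+Y*y+np.array([0,0,z])
print(np.array([np.dot(np.array([.465,-.396,0])-F,X),np.dot(np.array([.465,-.396,0])-F,Y)]))
for y in(-.09,-.025): print(dr(.085,y,.1))
E
```

```text
t 2.22 tcp [0.3972 0.2333 0.0065] x [ 0.982 -0.19   0.001] z [ 0.001  0.002 -1.   ] w 35.3 F [ 0.3  0.9 -0.2] j [ 50.7  23.2 -37.1   0.  -29.5  28.3]
[ 0.079021 -0.051927]
[ 0.445785 -0.429405  0.1     ]
[ 0.48654 -0.37877  0.1    ]
```

Request:
jog_arm([
  [1,0,0,0,0,0,0],
  [1,0,0,0,0,0,0],
  [1,0,0,0,0,0,0],
  [1,0,0,0,0,0,0],
  [1,0,0,0,0,0,0],
  [1,0,0,0,0,0,0],
  [1,0,0,-0.03,0,0,0],
  [1,0,0,-0.07,0,0,0],
  [1,0,0,-0.11,0,0,0],
  [1,0,0,-0.14,0,0,0],
])

```text
time_s: 3.05
tcp_pos: [0.3973, 0.2332, 0.1482]
ee_rot: [[0.982, -0.19, 0.002], [-0.19, -0.982, 0.002], [0.002, -0.002, -1.0]]
wrist_force: [0.9, 0.7, -1.7]
gripper_width: 0.159
```

```bash
python3 - <<'E'
from g import *
s=rep()
# chisel heading -> along drawer x heading -38.8
go([.446,-.429,.15],rot(-38.8),s)
go([.446,-.429,.15],rot(141.2),s)
c=cam("wrist");cv2.imwrite("pics/w2.png",c["frame"][:,:,::-1])
E
```

```text
t 3.05 tcp [0.3973 0.2332 0.1482] x [ 0.982 -0.19   0.002] z [ 0.002  0.002 -1.   ] w 13.8 F [ 0.9  0.7 -1.7] j [ 50.7  10.2 -28.1   0.  -51.5  28.3]
move [ 0.1738  0.6408 -0.003 ] rot [-0.003 -0.001  0.486] deg 27.8
move [ 0.1738  0.6408 -0.003 ] rot [ 1.000e-03 -4.000e-03 -2.656e+00] deg 152.2
```

View pics/w2.png

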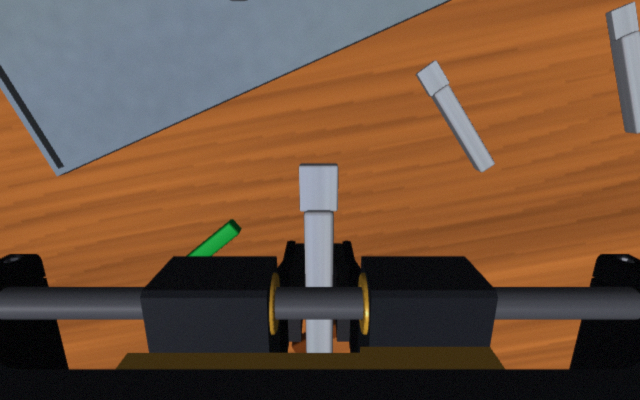

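The wrist view shows the chisel held in the jaws, blade forward at (318,187), with a width reading of 13.8 mm. Now I'll carry it to the drawer.

Request:
jog_arm([
  [1,0.01,0.03,0,0,0,0.03],
  [1,0.02,0.07,0,0,0,0.06],
  [1,0.03,0.11,0,0,0,0.09],
  [1,0.04,0.15,0,0,0,0.12],
  [1,0.05,0.19,0,0,0,0.15],
  [1,0.06,0.23,0,0,0,0.18],
  [1,0.07,0.27,0,0,0,0.21],
  [1,0.08,0.31,0,0,0,0.24],
  [1,0.09,0.35,0,0,0,0.27],
  [1,0.1,0.39,0,0,0,0.3],
])

```text
time_s: 3.93
tcp_pos: [0.42, -0.1711, 0.145]
ee_rot: [[0.881, -0.474, -0.0], [-0.474, -0.881, 0.0], [-0.0, -0.0, -1.0]]
wrist_force: [2.0, 1.3, -1.4]
gripper_width: 0.154
```

```bash
python3 - <<'E'
from g import *
s=rep()
go([.446,-.429,.12],rot(-38.8),s)
E
```

```text
t 3.93 tcp [ 0.42   -0.1711  0.145 ] x [ 0.881 -0.474 -0.   ] z [-0.  0. -1.] w 13.4 F [ 2.   1.3 -1.4] j [ -1.6   9.9 -29.1  -0.  -51.   63.3]
move [0.1451 0.2148 0.0249] rot [-0.     0.     0.184] deg 10.5
```

Request:
jog_arm([
  [1,0.02,0.03,0,0,0,0.03],
  [1,0.045,0.065,0,0,0,0.06],
  [1,0.07,0.1,0,0,0,0.09],
  [1,0.095,0.135,0,0,0,0.12],
  [1,0.12,0.165,0,0,0,0.15],
  [1,0.135,0.19,0,0,0,0.17],
  [1,0.142,0.2,0,0,0,0.18],
  [1,0.142,0.2,0,0,0,0.184],
  [1,0.142,0.2,0,0,0,0.184],
  [1,0.142,0.2,0,0,0,0.184],
])

```text
time_s: 4.77
tcp_pos: [0.4509, -0.4113, 0.1449]
ee_rot: [[0.781, -0.625, -0.001], [-0.625, -0.781, 0.001], [-0.002, -0.0, -1.0]]
wrist_force: [-0.3, 0.4, 0.4]
gripper_width: 0.159
```

```bash
python3 - <<'E'
from g import *
s=rep()
go([.446,-.429,.12],rot(-38.8),s)
c=cam("wrist");cv2.imwrite("pics/w3.png",c["frame"][:,:,::-1])
c=cam("scene");crop(c,"s3",140,60,320,210,4)
E
```

```text
t 4.77 tcp [ 0.4509 -0.4113  0.1449] x [ 0.781 -0.625 -0.002] z [-0.001  0.001 -1.   ] w 13.9 F [-0.3  0.4  0.4] j [-27.2  24.3  -7.8  -0.  -58.   78.5]
move [0.0073 0.0169 0.0249] rot [-0.     0.002  0.002] deg 0.2
```

View pics/w3.png

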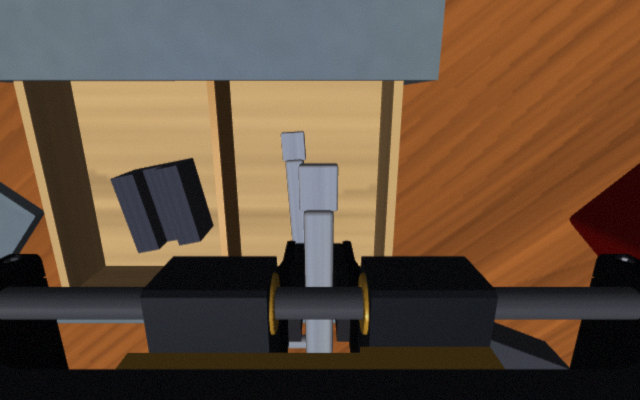

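View pics/s3.png

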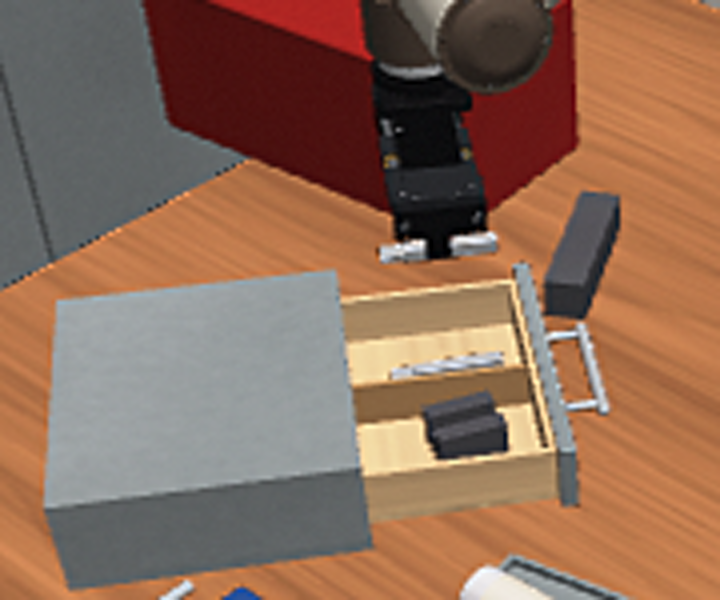

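```bash
python3 - <<'E'
from g import *
c=cam("wrist")
X=np.array([.779,-.627,0]);Y=np.array([.627,.779,0]);F=np.array([.436,-.306,0])
def L(u,v,z):
    p=onz(c,u,v,z)-F; return (p@X).round(4),(p@Y).round(4)
print("cab",L(225,80,.09),L(400,80,.09),"div",L(212,85,.064),L(222,200,.064),"wall",L(395,85,.068),L(390,240,.068),"wallL",L(22,90,.068),L(62,285,.068))
print("old",L(291.5,133,.03),L(297,243,.036))
print("front inner", L(180,267,.022))
s=rep()
p=np.array(s["tcp_pos"])-F;print("tcp",p@X,p@Y)
E
```

```text
cab (np.float64(0.1665), np.float64(-0.0173)) (np.float64(0.1669), np.float64(-0.1189)) div (np.float64(0.1645), np.float64(-0.002)) (np.float64(0.0864), np.float64(-0.0028)) wall (np.float64(0.1649), np.float64(-0.1207)) (np.float64(0.0578), np.float64(-0.1242)) wallL (np.float64(0.1608), np.float64(0.1196)) (np.float64(0.0198), np.float64(0.1225))
old (np.float64(0.1307), np.float64(-0.0508)) (np.float64(0.0414), np.float64(-0.0543))
front inner (np.float64(0.0119), np.float64(0.0512))
t 4.92 tcp [ 0.4515 -0.4112  0.1459] x [ 0.781 -0.624  0.   ] z [ 0.  0. -1.] w 13.4 F [ 0.3  0.4 -1.9] j [-27.2  24.2  -7.8  -0.  -58.   78.6]
tcp 0.07806923625541655 -0.07223923994033345
```

Request:
jog_arm([
  [1,0.007,0.016,0.02,0,0,0],
  [1,0.007,0.016,0.05,0,0,0],
  [1,0.007,0.016,0.08,0,0,0],
  [1,0.007,0.016,0.1,0,0,0],
  [1,0.007,0.016,0.108,0,0,0],
  [1,0.007,0.016,0.108,0,0,0],
  [0.5,0.007,0.016,0.108,0,0,0],
  [0.5,0.007,0.016,0.108,0,0,0],
  [0.5,0.007,0.016,0.108,0,0,0],
  [0.5,0.007,0.016,0.1,0,0,0],
])

```text
time_s: 5.75
tcp_pos: [0.4467, -0.4292, 0.0461]
ee_rot: [[0.78, -0.626, 0.0], [-0.626, -0.78, 0.0], [-0.0, -0.0, -1.0]]
wrist_force: [-0.5, -0.3, -0.9]
gripper_width: 0.244
```

```bash
python3 - <<'E'
from g import *
s=rep()
c=cam("wrist");cv2.imwrite("pics/w4.png",c["frame"][:,:,::-1])
E
```

```text
t 5.75 tcp [ 0.4467 -0.4292  0.0461] x [ 0.78  -0.626 -0.   ] z [ 0.  0. -1.] w 21.2 F [-0.5 -0.3 -0.9] j [-28.9  31.3 -12.3  -0.  -46.4  80.2]
```

View pics/w4.png

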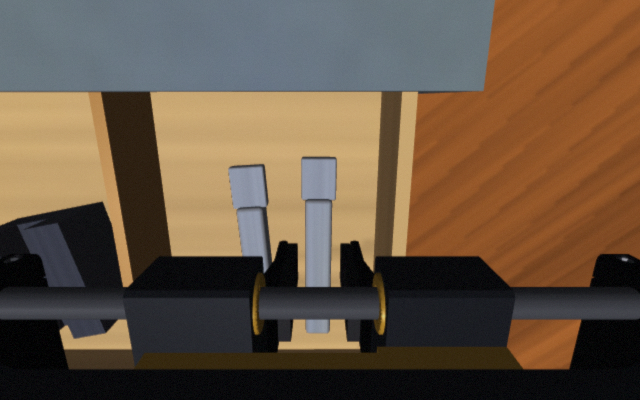

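The wrist view shows chisel R on the drawer floor at (318,245), parallel to the old chisel at (252,215) and free of the jaws. Next is chisel P.

```bash
python3 - <<'E'
from g import *
s=rep()
go([.446,-.031,.12],rot(11.5),s)
E
```

```text
t 5.8 tcp [ 0.4479 -0.4302  0.0485] x [ 0.781 -0.625  0.004] z [ 0.003 -0.002 -1.   ] w 21.5 F [ 0.7 -0.3  2.1] j [-28.9  31.1 -12.2   0.  -46.5  80.2]
move [-0.2507 -0.3104 -0.0725] rot [ 0.002 -0.004 -0.876] deg 50.2
```

Request:
jog_arm([
  [0.5,0,0,-0.035,0,0,0],
  [0.5,0,0,-0.07,0,0,0],
  [0.5,0,0,-0.09,0,0,0],
  [-0.3,-0.02,-0.025,-0.09,0,0,-0.08],
  [-0.3,-0.045,-0.055,-0.09,0,0,-0.17],
  [-0.3,-0.07,-0.087,-0.09,0,0,-0.27],
  [-0.3,-0.095,-0.118,-0.09,0,0,-0.37],
  [-0.3,-0.12,-0.149,-0.09,0,0,-0.47],
  [-0.3,-0.145,-0.18,-0.09,0,0,-0.57],
  [-0.3,-0.17,-0.21,-0.09,0,0,-0.66],
])

```text
time_s: 6.63
tcp_pos: [0.4458, -0.1576, 0.137]
ee_rot: [[1.0, -0.011, 0.003], [-0.011, -1.0, -0.0], [0.003, 0.0, -1.0]]
wrist_force: [1.5, 0.6, -0.8]
gripper_width: 0.627
```

```bash
python3 - <<'E'
from g import *
s=rep()
go([.446,-.031,.10],rot(11.5),s)
E
```

```text
t 6.63 tcp [ 0.4458 -0.1576  0.137 ] x [ 1.    -0.011  0.003] z [ 0.003 -0.    -1.   ] w 54.5 F [ 1.5  0.6 -0.8] j [  0.3  12.2 -27.5   0.  -50.1  89.1]
move [-0.0013 -0.1266  0.0369] rot [ 0.001 -0.003 -0.212] deg 12.1
```

Request:
jog_arm([
  [-0.3,0,-0.03,0.008,0,0,-0.05],
  [-0.3,0,-0.06,0.016,0,0,-0.1],
  [-0.3,0,-0.09,0.024,0,0,-0.14],
  [-0.3,0,-0.11,0.032,0,0,-0.17],
  [-0.3,0,-0.114,0.036,0,0,-0.18],
  [-0.3,0,-0.114,0.036,0,0,-0.18],
  [-0.3,0,-0.114,0.036,0,0,-0.18],
  [-0.3,0,-0.114,0.036,0,0,-0.18],
  [-0.3,0,-0.114,0.036,0,0,-0.18],
  [-0.3,0,-0.114,0.036,0,0,-0.18],
])

```text
time_s: 7.47
tcp_pos: [0.4475, -0.0461, 0.0999]
ee_rot: [[0.987, 0.162, 0.001], [0.162, -0.987, 0.0], [0.001, 0.0, -1.0]]
wrist_force: [0.2, -0.2, 0.9]
gripper_width: 0.657
```

```bash
python3 - <<'E'
from g import *
s=rep()
c=cam("wrist");cv2.imwrite("pics/w5.png",c["frame"][:,:,::-1])
E
```

```text
t 7.47 tcp [ 0.4475 -0.0461  0.0999] x [0.987 0.162 0.001] z [ 0.001  0.    -1.   ] w 57.2 F [ 0.2 -0.2  0.9] j [ 14.9  13.1 -33.1   0.  -43.8  84.4]
```

View pics/w5.png

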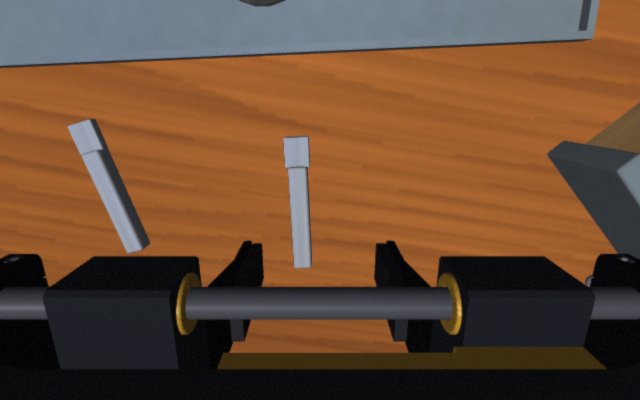

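The wrist view shows chisel P from (297,137) to (302,267) between the open fingers, and Q at (110,185).

```bash
python3 - <<'E'
from g import *
c=cam("wrist")
a=onz(c,302,267,.014);b=onz(c,296.5,137,.007);m=(a+b)/2;h=np.degrees(np.arctan2(b[1]-a[1],b[0]-a[0]));print(a.round(4),b.round(4),m,np.linalg.norm(a-b),h)
s=rep(); go([m[0],m[1],.005],rot(h),s)
E
```

```text
[ 0.4    -0.0409  0.014 ] [ 0.4967 -0.022   0.007 ] [ 0.44835629 -0.03146868  0.0105    ] 0.09873678023692654 11.054336960560274
t 7.57 tcp [ 0.4474 -0.0459  0.0998] x [0.987 0.162 0.   ] z [ 0.  0. -1.] w 56.3 F [-0.4 -0.5 -0.5] j [ 15.   13.1 -33.1   0.  -43.8  84.4]
move [ 0.0032 -0.0141  0.0948] rot [-0.   -0.   -0.03] deg 1.7
```

Descend and close; full closure takes about 10 rows.

Request:
jog_arm([
  [-0.3,0.003,-0.014,0.02,0,0,-0.03],
  [-0.3,0.003,-0.014,0.05,0,0,-0.03],
  [-0.3,0.003,-0.014,0.08,0,0,-0.03],
  [-0.3,0.003,-0.014,0.095,0,0,-0.03],
  [-0.3,0.003,-0.014,0.095,0,0,-0.03],
  [1,0.003,-0.014,0.095,0,0,-0.03],
  [1,0.003,-0.014,0.095,0,0,-0.03],
  [1,0.003,-0.014,0.095,0,0,-0.03],
  [1,0.003,-0.014,0.095,0,0,-0.03],
  [1,0.003,-0.014,0.095,0,0,-0.03],
])

```text
time_s: 8.4
tcp_pos: [0.4485, -0.0309, 0.0054]
ee_rot: [[0.981, 0.193, 0.002], [0.193, -0.981, 0.001], [0.002, -0.0, -1.0]]
wrist_force: [-0.6, -0.3, -0.3]
gripper_width: 0.358
```

Request:
jog_arm([
  [1,0,0,0,0,0,0],
  [1,0,0,0,0,0,0],
  [1,0,0,0,0,0,0],
  [1,0,0,0,0,0,0],
  [1,0,0,0,0,0,0],
  [1,0,0,0,0,0,0],
  [1,0,0,-0.03,0,0,0],
  [1,0,0,-0.07,0,0,0],
  [1,0,0,-0.11,0,0,0],
  [1,0,0,-0.14,0,0,0],
])

```text
time_s: 9.23
tcp_pos: [0.4484, -0.0309, 0.147]
ee_rot: [[0.981, 0.193, 0.002], [0.193, -0.981, 0.0], [0.002, -0.0, -1.0]]
wrist_force: [1.1, 0.1, -0.8]
gripper_width: 0.158
```

```bash
python3 - <<'E'
from g import *
s=rep()
X=np.array([.779,-.627,0]);Y=np.array([.627,.779,0]);F=np.array([.436,-.306,0])
go(F+X*.085+Y*-.027+[0,0,.13],rot(-38.8),s)
E
```

```text
t 9.23 tcp [ 0.4484 -0.0309  0.147 ] x [0.981 0.193 0.002] z [ 0.002  0.    -1.   ] w 13.7 F [ 1.1  0.1 -0.8] j [ 16.9   9.3 -29.6   0.  -51.   84.2]
move [-0.0313  0.35    0.017 ] rot [-0.001 -0.002  0.872] deg 49.9
```

Request:
jog_arm([
  [1,-0.003,0.03,0,0,0,0.08],
  [1,-0.006,0.065,0,0,0,0.17],
  [1,-0.009,0.1,0,0,0,0.26],
  [1,-0.012,0.135,0,0,0,0.35],
  [1,-0.015,0.17,0,0,0,0.44],
  [1,-0.018,0.205,0,0,0,0.53],
  [1,-0.021,0.24,0,0,0,0.62],
  [1,-0.024,0.275,0,0,0,0.71],
  [1,-0.027,0.31,0,0,0,0.79],
  [1,-0.031,0.335,0,0,0,0.872],
])

```text
time_s: 10.07
tcp_pos: [0.482, -0.3681, 0.1433]
ee_rot: [[0.775, -0.631, -0.001], [-0.631, -0.775, 0.0], [-0.001, 0.0, -1.0]]
wrist_force: [0.6, -0.0, -1.7]
gripper_width: 0.158
```

Request:
jog_arm([
  [1,0,0.01,0,0,0,0],
  [1,0,0.01,0,0,0,0],
  [1,0,0.01,0,0,0,0],
  [1,0,0.01,0,0,0,0],
  [1,0,0.01,0,0,0,0],
  [1,0,0.01,0,0,0,0],
  [1,0,0.01,0,0,0,0],
  [1,0,0.01,0,0,0,0],
  [1,0,0.01,0,0,0,0],
  [1,0,0.01,0,0,0,0],
])

```text
time_s: 10.9
tcp_pos: [0.4761, -0.3732, 0.1447]
ee_rot: [[0.779, -0.627, 0.0], [-0.627, -0.779, -0.0], [0.0, -0.0, -1.0]]
wrist_force: [-0.2, -0.8, -1.0]
gripper_width: 0.157
```

```bash
python3 - <<'E'
from g import *
s=rep()
X=np.array([.779,-.627,0]);Y=np.array([.627,.779,0]);F=np.array([.436,-.306,0])
go(F+X*.085+Y*-.030+[0,0,.042],rot(-38.8),s)
c=cam("wrist");cv2.imwrite("pics/w6.png",c["frame"][:,:,::-1])
E
```

```text
t 10.9 tcp [ 0.4761 -0.3732  0.1447] x [ 0.779 -0.627  0.   ] z [ 0. -0. -1.] w 13.7 F [-0.2 -0.8 -1. ] j [-22.8  23.8  -8.7  -0.  -57.5  74. ]
move [0.0116 0.0027 0.1027] rot [-0. -0. -0.] deg 0.0
```

View pics/w6.png

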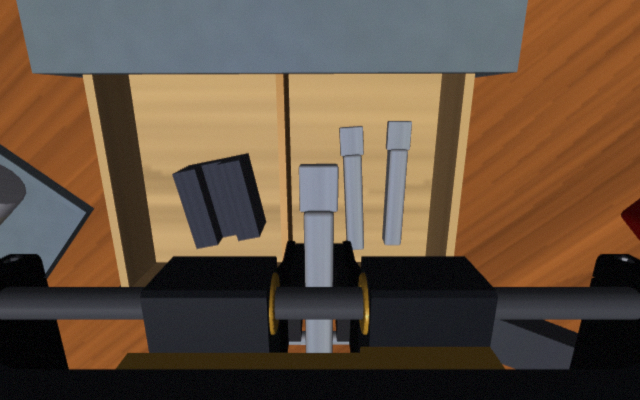

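The wrist view shows P held at (318,190) above the gap between the divider (283,160) and the old chisel (352,190). R lies at (397,185). I'll release it there.

Request:
jog_arm([
  [1,0.011,0.003,0.02,0,0,0],
  [1,0.011,0.003,0.05,0,0,0],
  [1,0.011,0.003,0.08,0,0,0],
  [1,0.011,0.003,0.098,0,0,0],
  [1,0.011,0.003,0.102,0,0,0],
  [1,0.011,0.003,0.102,0,0,0],
  [0.54,0.011,0.003,0.102,0,0,0],
  [0.54,0.011,0.003,0.102,0,0,0],
  [0.54,0.011,0.003,0.102,0,0,0],
  [0.54,0.011,0.003,0.08,0,0,0],
])

```text
time_s: 11.78
tcp_pos: [0.4807, -0.3815, 0.0624]
ee_rot: [[0.778, -0.628, -0.005], [-0.628, -0.778, 0.003], [-0.006, 0.001, -1.0]]
wrist_force: [-0.6, 1.3, -1.2]
gripper_width: 0.227
```

```bash
python3 - <<'E'
from g import *
s=rep()
go([.436,.108,.12],rot(24.5),s)
c=cam("wrist");cv2.imwrite("pics/w7.png",c["frame"][:,:,::-1])
E
```

```text
t 11.78 tcp [ 0.4807 -0.3815  0.0624] x [ 0.778 -0.628 -0.006] z [-0.005  0.003 -1.   ] w 19.8 F [-0.6  1.3 -1.2] j [-23.4  29.8 -12.1  -0.1 -48.4  74.5]
move [-0.3425 -0.3529 -0.0558] rot [-0.003  0.006 -1.106] deg 63.4
```

View pics/w7.png

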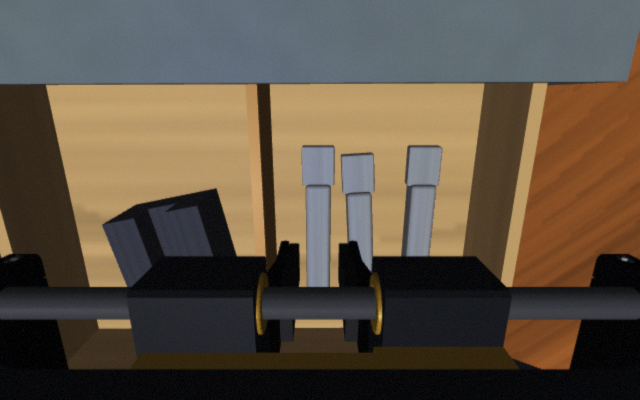

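The wrist view shows three chisels side by side in the compartment, at (318,200), (358,210) and (422,200). P has been released. Next is chisel Q.

Request:
jog_arm([
  [0.54,0,0,-0.03,0,0,0],
  [0.54,0,0,-0.06,0,0,0],
  [0.54,0,0,-0.075,0,0,0],
  [-0.3,-0.023,-0.023,-0.08,0,0,-0.07],
  [-0.3,-0.05,-0.05,-0.08,0,0,-0.15],
  [-0.3,-0.077,-0.078,-0.08,0,0,-0.24],
  [-0.3,-0.104,-0.106,-0.08,0,0,-0.33],
  [-0.3,-0.131,-0.134,-0.08,0,0,-0.42],
  [-0.3,-0.158,-0.162,-0.08,0,0,-0.51],
  [-0.3,-0.185,-0.19,-0.08,0,0,-0.6],
])

```text
time_s: 12.67
tcp_pos: [0.4581, -0.117, 0.1462]
ee_rot: [[0.997, -0.073, 0.004], [-0.073, -0.997, 0.0], [0.004, -0.0, -1.0]]
wrist_force: [1.8, 0.6, 0.8]
gripper_width: 0.627
```

```bash
python3 - <<'E'
from g import *
s=rep()
go([.436,.108,.10],rot(24.5),s)
E
```

```text
t 12.67 tcp [ 0.4581 -0.117   0.1462] x [ 0.997 -0.073  0.004] z [ 0.004  0.    -1.   ] w 54.6 F [1.8 0.6 0.8] j [  5.4  11.5 -26.8   0.  -51.4  80.3]
move [-0.0387 -0.2228  0.0462] rot [ 0.001 -0.004 -0.501] deg 28.7
```

Request:
jog_arm([
  [-0.3,-0.006,-0.03,0.006,0,0,-0.08],
  [-0.3,-0.012,-0.065,0.012,0,0,-0.16],
  [-0.3,-0.018,-0.1,0.018,0,0,-0.24],
  [-0.3,-0.024,-0.13,0.024,0,0,-0.32],
  [-0.3,-0.03,-0.16,0.03,0,0,-0.39],
  [-0.3,-0.036,-0.19,0.036,0,0,-0.44],
  [-0.3,-0.038,-0.207,0.044,0,0,-0.46],
  [-0.3,-0.038,-0.207,0.046,0,0,-0.46],
  [-0.3,-0.038,-0.207,0.046,0,0,-0.46],
  [-0.3,-0.038,-0.207,0.046,0,0,-0.46],
])

```text
time_s: 13.5
tcp_pos: [0.4362, 0.0905, 0.0993]
ee_rot: [[0.928, 0.373, 0.001], [0.373, -0.928, 0.001], [0.001, -0.0, -1.0]]
wrist_force: [-0.8, 0.7, 0.3]
gripper_width: 0.646
```

```bash
python3 - <<'E'
from g import *
s=rep()
go([.436,.108,.10],rot(24.5),s)
c=cam("wrist");cv2.imwrite("pics/w8.png",c["frame"][:,:,::-1])
E
```

```text
t 13.5 tcp [0.4362 0.0905 0.0993] x [0.928 0.373 0.001] z [ 0.001  0.001 -1.   ] w 56.2 F [-0.8  0.7  0.3] j [ 32.7  12.8 -33.7   0.  -43.5  79.1]
move [ 0.0063 -0.0163 -0.0007] rot [-0.    -0.001 -0.046] deg 2.6
```

View pics/w8.png

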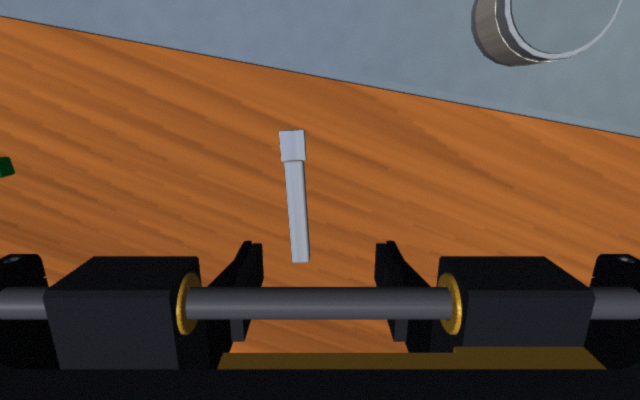

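The wrist view shows silver chisel Q running from (292,130) to (300,262).

```bash
python3 - <<'E'
from g import *
c=cam("wrist")
a=onz(c,300.5,262,.014);b=onz(c,292,130.5,.007);m=(a+b)/2;h=np.degrees(np.arctan2(b[1]-a[1],b[0]-a[0]));print(a.round(4),b.round(4),m,np.linalg.norm(a-b),h)
s=rep(); go([m[0],m[1],.005],rot(h),s)
E
```

```text
[0.3928 0.0875 0.014 ] [0.4823 0.1288 0.007 ] [0.43755016 0.10812427 0.0105    ] 0.09890131083367117 24.740223421660836
t 13.6 tcp [0.4363 0.09   0.0993] x [0.928 0.372 0.001] z [ 0.001  0.001 -1.   ] w 56.3 F [-0.   0.2 -0.6] j [ 32.7  12.8 -33.7   0.  -43.4  79.1]
move [ 0.0077 -0.0163  0.0943] rot [-0.    -0.002 -0.051] deg 2.9
```

Request:
jog_arm([
  [-0.3,0.008,-0.016,0.02,0,0,-0.05],
  [-0.3,0.008,-0.016,0.05,0,0,-0.05],
  [-0.3,0.008,-0.016,0.08,0,0,-0.05],
  [-0.3,0.008,-0.016,0.094,0,0,-0.05],
  [-0.3,0.008,-0.016,0.094,0,0,-0.05],
  [1,0.008,-0.016,0.094,0,0,-0.05],
  [1,0.008,-0.016,0.094,0,0,-0.05],
  [1,0.008,-0.016,0.094,0,0,-0.05],
  [1,0.008,-0.016,0.094,0,0,-0.05],
  [1,0.008,-0.016,0.094,0,0,-0.05],
])

```text
time_s: 14.43
tcp_pos: [0.438, 0.1088, 0.0056]
ee_rot: [[0.908, 0.419, 0.002], [0.419, -0.908, 0.001], [0.002, -0.0, -1.0]]
wrist_force: [-0.1, 0.3, 0.2]
gripper_width: 0.358
```

Request:
jog_arm([
  [1,0,0,0,0,0,0],
  [1,0,0,0,0,0,0],
  [1,0,0,0,0,0,0],
  [1,0,0,0,0,0,0],
  [1,0,0,0,0,0,0],
  [1,0,0,0,0,0,0],
  [1,0,0,-0.03,0,0,0],
  [1,0,0,-0.07,0,0,0],
  [1,0,0,-0.11,0,0,0],
  [1,0,0,-0.14,0,0,0],
])

```text
time_s: 15.27
tcp_pos: [0.4377, 0.1087, 0.147]
ee_rot: [[0.908, 0.419, 0.002], [0.419, -0.908, 0.001], [0.002, -0.0, -1.0]]
wrist_force: [0.8, 0.5, -1.3]
gripper_width: 0.155
```

```bash
python3 - <<'E'
from g import *
s=rep()
X=np.array([.779,-.627,0]);Y=np.array([.627,.779,0]);F=np.array([.436,-.306,0])
go(F+X*.085+Y*-.068+[0,0,.14],rot(-38.8),s)
E
```

```text
t 15.27 tcp [0.4377 0.1087 0.147 ] x [0.908 0.419 0.002] z [ 0.002  0.001 -1.   ] w 13.5 F [ 0.8  0.5 -1.3] j [ 34.7   9.4 -29.4   0.  -51.1  80.1]
move [-0.1985  0.4821  0.0066] rot [-1.00e-03 -2.00e-03  1.11e+00] deg 63.6
```

Request:
jog_arm([
  [1,-0.01,0.025,0,0,0,0.06],
  [1,-0.024,0.058,0,0,0,0.14],
  [1,-0.038,0.092,0,0,0,0.22],
  [1,-0.052,0.126,0,0,0,0.3],
  [1,-0.066,0.16,0,0,0,0.38],
  [1,-0.08,0.194,0,0,0,0.46],
  [1,-0.094,0.228,0,0,0,0.54],
  [1,-0.108,0.262,0,0,0,0.62],
  [1,-0.122,0.296,0,0,0,0.7],
  [1,-0.134,0.325,0,0,0,0.76],
])

```text
time_s: 16.1
tcp_pos: [0.451, -0.2448, 0.1438]
ee_rot: [[0.945, -0.327, -0.001], [-0.327, -0.945, 0.001], [-0.001, -0.0, -1.0]]
wrist_force: [0.1, 0.0, -0.9]
gripper_width: 0.153
```

```bash
python3 - <<'E'
from g import *
s=rep()
X=np.array([.779,-.627,0]);Y=np.array([.627,.779,0]);F=np.array([.436,-.306,0])
go(F+X*.085+Y*-.068+[0,0,.14],rot(-38.8),s)
E
```

```text
t 16.1 tcp [ 0.451  -0.2448  0.1438] x [ 0.945 -0.327 -0.001] z [-0.001  0.001 -1.   ] w 13.3 F [ 0.1  0.  -0.9] j [-10.4  15.6 -21.5  -0.  -53.   81.3]
move [0.0628 0.1555 0.0037] rot [0.    0.001 0.345] deg 19.7
```

Request:
jog_arm([
  [1,0.01,0.025,0,0,0,0.06],
  [1,0.022,0.055,0,0,0,0.13],
  [1,0.034,0.085,0,0,0,0.2],
  [1,0.046,0.11,0,0,0,0.26],
  [1,0.056,0.135,0,0,0,0.31],
  [1,0.06,0.145,0,0,0,0.33],
  [1,0.06,0.145,0,0,0,0.33],
  [1,0.06,0.145,0,0,0,0.33],
  [1,0.06,0.145,0,0,0,0.33],
  [1,0.06,0.145,0,0,0,0.33],
])

```text
time_s: 16.93
tcp_pos: [0.4618, -0.3981, 0.1445]
ee_rot: [[0.792, -0.61, -0.0], [-0.61, -0.792, 0.001], [-0.001, -0.0, -1.0]]
wrist_force: [-0.7, 0.2, -1.6]
gripper_width: 0.158
```

```bash
python3 - <<'E'
from g import *
s=rep()
X=np.array([.779,-.627,0]);Y=np.array([.627,.779,0]);F=np.array([.436,-.306,0])
go(F+X*.085+Y*-.07+[0,0,.05],rot(-38.8),s)
c=cam("wrist");cv2.imwrite("pics/w9.png",c["frame"][:,:,::-1])
E
```

```text
t 16.93 tcp [ 0.4618 -0.3981  0.1445] x [ 0.792 -0.61  -0.001] z [-0.     0.001 -1.   ] w 13.7 F [-0.7  0.2 -1.6] j [-25.6  24.2  -8.   -0.  -57.8  78. ]
move [0.0069 0.0147 0.0945] rot [-0.     0.001  0.021] deg 1.2
```

View pics/w9.png

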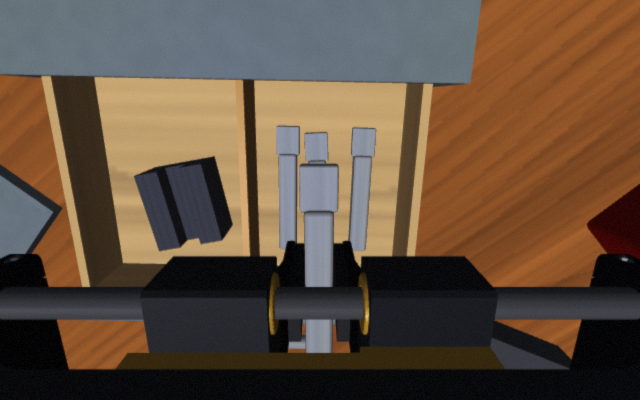

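The wrist view shows Q held at (318,190) over the row already in the drawer. I'll release it just above the gap between the old chisel and R.

Request:
jog_arm([
  [1,0.007,0.015,0.02,0,0,0.02],
  [1,0.007,0.015,0.05,0,0,0.02],
  [1,0.007,0.015,0.08,0,0,0.02],
  [1,0.007,0.015,0.095,0,0,0.02],
  [1,0.007,0.015,0.101,0,0,0.02],
  [1,0.007,0.015,0.101,0,0,0.02],
  [0.5,0.007,0.015,0.101,0,0,0.02],
  [0.5,0.007,0.015,0.101,0,0,0.02],
  [0.5,0.007,0.015,0.101,0,0,0.02],
  [0.5,0.007,0.015,0.08,0,0,0.02],
])

```text
time_s: 17.82
tcp_pos: [0.4566, -0.4141, 0.0625]
ee_rot: [[0.778, -0.628, -0.004], [-0.628, -0.778, 0.004], [-0.006, 0.0, -1.0]]
wrist_force: [-0.9, 0.4, -1.0]
gripper_width: 0.249
```

Request:
jog_arm([
  [0.5,0,0,-0.03,0,0,0],
  [0.5,0,0,-0.06,0,0,0],
  [0.5,0,0,-0.08,0,0,0],
  [0.5,0,0,-0.1,0,0,0],
  [0.5,0,0,-0.1,0,0,0],
  [0.5,0,0,-0.1,0,0,0],
  [0.5,0,0,-0.1,0,0,0],
  [0.5,0,0,-0.1,0,0,0],
  [0.5,0,0,-0.1,0,0,0],
  [0.5,0,0,-0.1,0,0,0],
])

```text
time_s: 18.65
tcp_pos: [0.4579, -0.4153, 0.1635]
ee_rot: [[0.779, -0.627, -0.002], [-0.627, -0.779, 0.001], [-0.002, 0.0, -1.0]]
wrist_force: [0.6, -0.4, 0.7]
gripper_width: 0.25
```

```bash
python3 - <<'E'
from g import *
s=rep()
c=cam("wrist");cv2.imwrite("pics/w10.png",c["frame"][:,:,::-1])
c=cam("scene");crop(c,"s10",140,60,320,210,4)
E
```

```text
t 18.65 tcp [ 0.4579 -0.4153  0.1635] x [ 0.779 -0.627 -0.002] z [-0.002  0.001 -1.   ] w 21.7 F [ 0.6 -0.4  0.7] j [-27.2  24.   -5.3  -0.  -60.8  78.4]
```

View pics/w10.png

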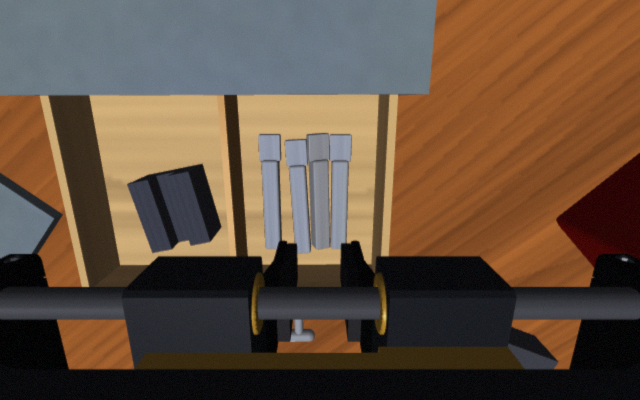

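View pics/s10.png

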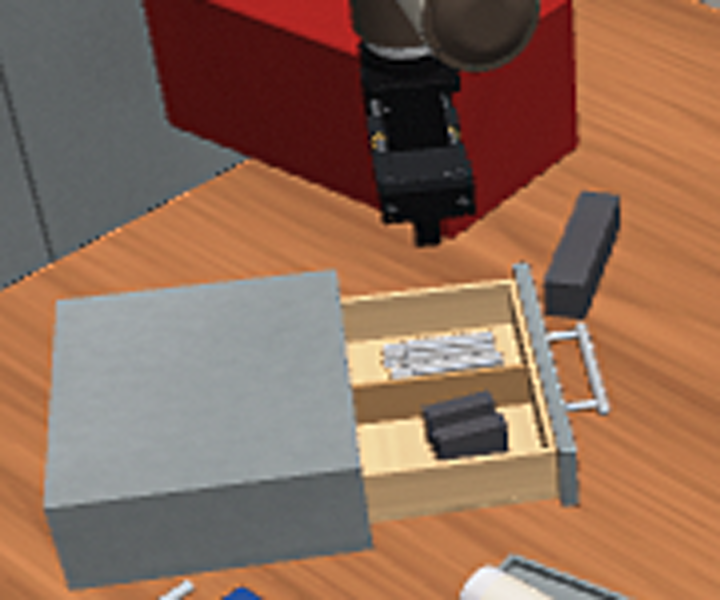

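All four chisels lie side by side in the compartment at (270–340,190), and the vee block is on the other side at (175,205). The scene view agrees. Now I'll shut the drawer by pushing the handle bar with closed fingers.

```bash
python3 - <<'E'
from g import *
s=rep()
X=np.array([.779,-.627,0]);Y=np.array([.627,.779,0]);F=np.array([.436,-.306,0])
go(F+X*-.10+[0,0,.14],rot(-38.8),s)
c=cam("scene"); print([onz(c,*p,z).round(3) for p,z in [((140+700/5,90+240/5),0),((140+690/5,90+205/5),.04)]])
E
```

```text
t 18.75 tcp [ 0.4581 -0.4154  0.1638] x [ 0.779 -0.627 -0.001] z [-0.001  0.001 -1.   ] w 21.8 F [ 0.3 -0.   0.2] j [-27.2  24.   -5.3   0.  -60.8  78.4]
move [-0.1858 -0.0713  0.024 ] rot [ 0.     0.001 -0.001] deg 0.1
[array([ 0.308, -0.406,  0.   ]), array([ 0.319, -0.404,  0.04 ])]
```

Request:
jog_arm([
  [1,-0.025,-0.01,0,0,0,0],
  [1,-0.06,-0.023,0,0,0,0],
  [1,-0.095,-0.036,0,0,0,0],
  [1,-0.13,-0.05,0,0,0,0],
  [1,-0.16,-0.061,0,0,0,0],
  [1,-0.186,-0.071,0.01,0,0,0],
  [1,-0.186,-0.071,0.04,0,0,0],
  [1,-0.186,-0.071,0.08,0,0,0],
  [1,-0.186,-0.071,0.115,0,0,0],
  [1,-0.186,-0.071,0.122,0,0,0],
])

```text
time_s: 19.63
tcp_pos: [0.3542, -0.2423, 0.0386]
ee_rot: [[0.778, -0.628, -0.009], [-0.628, -0.778, 0.003], [-0.009, 0.004, -1.0]]
wrist_force: [-1.2, 0.3, -0.2]
gripper_width: 0.004
```

```bash
python3 - <<'E'
from g import *
s=rep()
c=cam("scene");crop(c,"s11",140,60,320,210,4)
E
```

```text
t 19.63 tcp [ 0.3542 -0.2423  0.0386] x [ 0.778 -0.628 -0.009] z [-0.009  0.003 -1.   ] w 0.3 F [-1.2  0.3 -0.2] j [-12.5  17.7 -39.3  -0.1 -33.6  63.7]
```

View pics/s11.png

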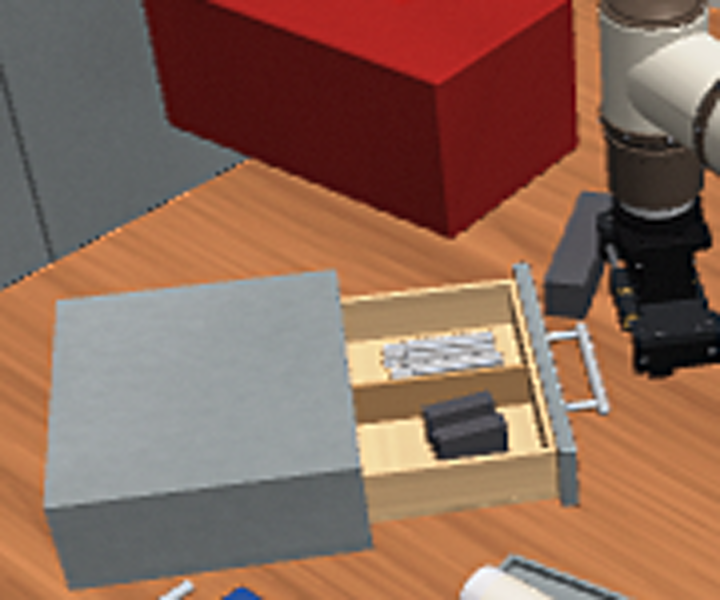

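The fingers are in front of the handle bar. Push.

Request:
jog_arm([
  [1,0.013,0,0,0,0,0],
  [1,0.026,0,0,0,0,0],
  [1,0.039,0,0,0,0,0],
  [1,0.052,0,0,0,0,0],
  [1,0.065,0,0,0,0,0],
  [1,0.08,0,0,0,0,0],
  [1,0.095,0,0,0,0,0],
  [1,0.11,0,0,0,0,0],
  [1,0.125,0,0,0,0,0],
  [1,0.14,0,0,0,0,0],
])

```text
time_s: 20.52
tcp_pos: [0.4678, -0.3319, 0.0444]
ee_rot: [[0.779, -0.627, 0.001], [-0.627, -0.779, -0.0], [0.001, -0.0, -1.0]]
wrist_force: [-0.3, 2.4, -0.3]
gripper_width: 0.008
```

Request:
jog_arm([
  [1,0.01,0,0,0,0,0],
  [1,0.018,0,0,0,0,0],
  [1,0.026,0,0,0,0,0],
  [1,0.032,0,0,0,0,0],
  [1,0.036,0,0,0,0,0],
  [1,0.04,0,0,0,0,0],
  [1,0.042,0,0,0,0,0],
  [1,0.042,0,0,0,0,0],
  [1,0.042,0,0,0,0,0],
  [1,0.042,0,0,0,0,0],
])

```text
time_s: 21.35
tcp_pos: [0.4996, -0.3576, 0.0426]
ee_rot: [[0.779, -0.627, 0.0], [-0.627, -0.779, -0.0], [0.0, 0.0, -1.0]]
wrist_force: [0.2, -0.3, -0.3]
gripper_width: 0.007
```

```bash
python3 - <<'E'
from g import *
s=rep()
X=np.array([.779,-.627,0]);Y=np.array([.627,.779,0]);F=np.array([.436,-.306,0])
print((np.array(s["tcp_pos"])-F)@X)
c=cam("scene");crop(c,"s12",140,60,320,210,4)
E
```

```text
t 21.35 tcp [ 0.4996 -0.3576  0.0426] x [ 0.779 -0.627  0.   ] z [ 0. -0. -1.] w 0.6 F [ 0.2 -0.3 -0.3] j [-20.5  31.1 -13.3   0.  -45.6  71.7]
0.08192704141614605
```

View pics/s12.png

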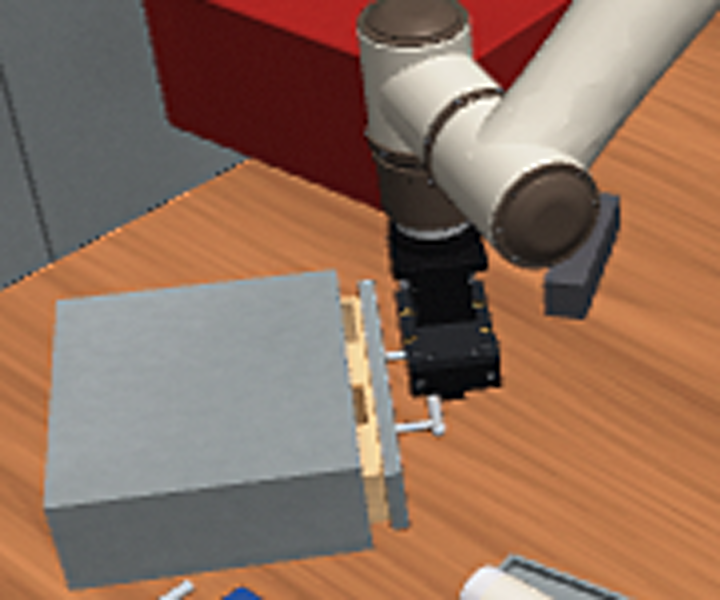

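The drawer is about 20 mm open with its panel at (385,400). I'll push on slowly.

Request:
jog_arm([
  [1,0.003,0,0,0,0,0],
  [1,0.006,0,0,0,0,0],
  [1,0.009,0,0,0,0,0],
  [1,0.012,0,0,0,0,0],
  [1,0.014,0,0,0,0,0],
  [1,0.016,0,0,0,0,0],
  [1,0.018,0,0,0,0,0],
  [1,0.019,0,0,0,0,0],
  [1,0.02,0,0,0,0,0],
  [1,0.02,0,0,0,0,0],
])

```text
time_s: 22.23
tcp_pos: [0.5137, -0.3691, 0.0423]
ee_rot: [[0.779, -0.627, -0.004], [-0.627, -0.779, 0.002], [-0.005, 0.001, -1.0]]
wrist_force: [-3.6, 5.0, 4.0]
gripper_width: 0.004
```

Request:
jog_arm([
  [1,0.001,0,0,0,0,0],
  [1,0.002,0,0,0,0,0],
  [1,0.003,0,0,0,0,0],
  [1,0.004,0,0,0,0,0],
  [1,0.005,0,0,0,0,0],
  [1,0.005,0,0,0,0,0],
  [1,0.005,0,0,0,0,0],
  [1,0.005,0,0,0,0,0],
  [1,0.005,0,0,0,0,0],
  [1,0.005,0,0,0,0,0],
])

```text
time_s: 23.07
tcp_pos: [0.5137, -0.3693, 0.0422]
ee_rot: [[0.778, -0.628, -0.012], [-0.628, -0.778, 0.008], [-0.014, 0.002, -1.0]]
wrist_force: [-9.7, 12.8, 11.0]
gripper_width: 0.002
```

```bash
python3 - <<'E'
from g import *
s=rep()
c=cam("scene");crop(c,"s13",140,60,320,210,4)
E
```

```text
t 23.07 tcp [ 0.5137 -0.3693  0.0422] x [ 0.778 -0.628 -0.014] z [-0.012  0.008 -1.   ] w 0.2 F [-9.7 12.8 11. ] j [-21.2  32.9  -9.7  -0.2 -48.2  72.4]
```

View pics/s13.png

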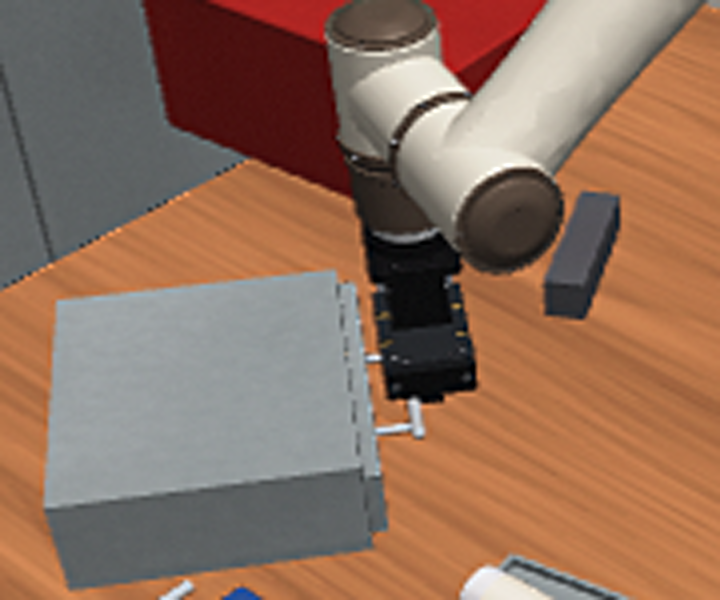

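The drawer front is flush with the cabinet face at (355,400), and the arm meets a stop at about 19 N. I'll back off and move toward can B.

Request:
jog_arm([
  [1,-0.01,0,0,0,0,0],
  [1,-0.03,0,0,0,0,0],
  [1,-0.05,0,0,0,0,0],
  [1,-0.06,0,-0.03,0,0,0],
  [1,-0.06,0,-0.07,0,0,0],
  [1,-0.06,0,-0.11,0,0,0],
  [1,-0.06,0,-0.15,0,0,0],
  [1,-0.06,0,-0.17,0,0,0],
  [1,-0.06,0,-0.17,0,0,0],
  [1,-0.06,0,-0.17,0,0,0],
])

```text
time_s: 23.95
tcp_pos: [0.4735, -0.3361, 0.2144]
ee_rot: [[0.779, -0.627, 0.005], [-0.627, -0.779, -0.002], [0.005, -0.002, -1.0]]
wrist_force: [0.5, 1.1, -0.8]
gripper_width: 0.007
```

```bash
python3 - <<'E'
from g import *
s=rep()
c=cam("scene");crop(c,"s14",140,60,340,210,4)
# B: d heading
b=np.array([.577,.206]);cp=np.array([.619,.087]);d=(cp-b)/np.linalg.norm(cp-b);print(np.linalg.norm(cp-b),np.degrees(np.arctan2(d[1],d[0])))
g=b+d*.065;print(g)
go([*g,.2],rot(-70.6),s)
E
```

```text
t 23.95 tcp [ 0.4735 -0.3361  0.2144] x [ 0.779 -0.627  0.005] z [ 0.005 -0.002 -1.   ] w 0.6 F [ 0.5  1.1 -0.8] j [-19.4  17.9  -6.9  -0.  -64.9  70.6]
0.12619429464123963 -70.55996517182379
[0.59863331 0.14470563]
move [-0.2042 -0.453   0.0142] rot [-0.003 -0.004  0.554] deg 31.8
```

View pics/s14.png

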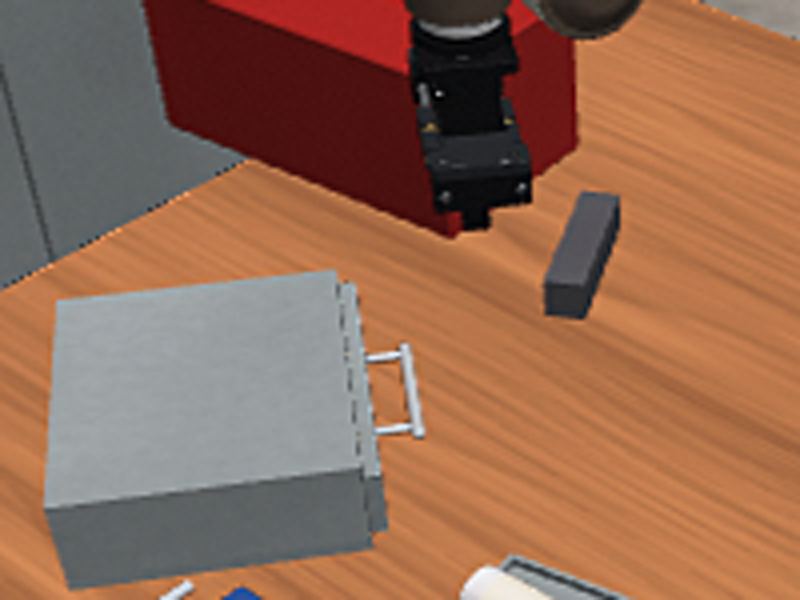

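The drawer is shut and the handle is clear. Moving to can B.

Request:
jog_arm([
  [-0.6,-0.013,-0.028,0,0,0,0.03],
  [-0.6,-0.028,-0.06,0,0,0,0.07],
  [-0.6,-0.043,-0.095,0,0,0,0.11],
  [-0.6,-0.058,-0.13,0,0,0,0.15],
  [-0.6,-0.073,-0.163,0,0,0,0.19],
  [-0.6,-0.088,-0.196,0,0,0,0.23],
  [-0.6,-0.103,-0.23,0,0,0,0.27],
  [-0.6,-0.118,-0.263,0,0,0,0.31],
  [-0.6,-0.133,-0.297,0,0,0,0.35],
  [-0.6,-0.148,-0.33,0,0,0,0.39],
])

```text
time_s: 24.83
tcp_pos: [0.5636, 0.0159, 0.2105]
ee_rot: [[0.48, -0.877, -0.003], [-0.877, -0.48, -0.001], [-0.001, 0.003, -1.0]]
wrist_force: [0.6, 0.4, 0.9]
gripper_width: 0.683
```

```bash
python3 - <<'E'
from g import *
s=rep()
go([.5986,.1447,.2],rot(-70.6),s)
E
```

```text
t 24.83 tcp [0.5636 0.0159 0.2105] x [ 0.48  -0.877 -0.001] z [-0.003 -0.001 -1.   ] w 59.4 F [0.6 0.4 0.9] j [ 18.1  16.7  -9.2  -0.  -64.2  10.6]
move [-0.0962 -0.0926  0.0102] rot [0.003 0.001 0.163] deg 9.3
```

Request:
jog_arm([
  [-0.6,-0.02,-0.02,0,0,0,0.03],
  [-0.6,-0.045,-0.042,0,0,0,0.06],
  [-0.6,-0.065,-0.062,0,0,0,0.09],
  [-0.6,-0.08,-0.075,0,0,0,0.12],
  [-0.6,-0.085,-0.08,0,0,0,0.14],
  [-0.6,-0.085,-0.08,0,0,0,0.14],
  [-0.6,-0.085,-0.08,0,0,0,0.14],
  [-0.6,-0.085,-0.08,0,0,0,0.14],
  [-0.6,-0.085,-0.08,0,0,0,0.14],
  [-0.6,-0.085,-0.08,0,0,0,0.14],
])

```text
time_s: 25.67
tcp_pos: [0.593, 0.1262, 0.2125]
ee_rot: [[0.354, -0.935, -0.0], [-0.935, -0.354, -0.0], [0.0, 0.0, -1.0]]
wrist_force: [-0.3, 0.0, 0.1]
gripper_width: 0.802
```

```bash
python3 - <<'E'
from g import *
s=rep()
go([.5986,.1447,.15],rot(-70.6,-30),s,grasp=True)
c=cam("wrist");cv2.imwrite("pics/w15.png",c["frame"][:,:,::-1])
E
```

```text
t 25.67 tcp [0.593  0.1262 0.2125] x [ 0.354 -0.935  0.   ] z [-0. -0. -1.] w 69.8 F [-0.3  0.   0.1] j [ 27.3  20.6  -3.2   0.  -66.2  -6.6]
move [-0.0248 -0.012   0.0789] rot [ 0.006 -0.524  0.023] deg 30.0
```

View pics/w15.png

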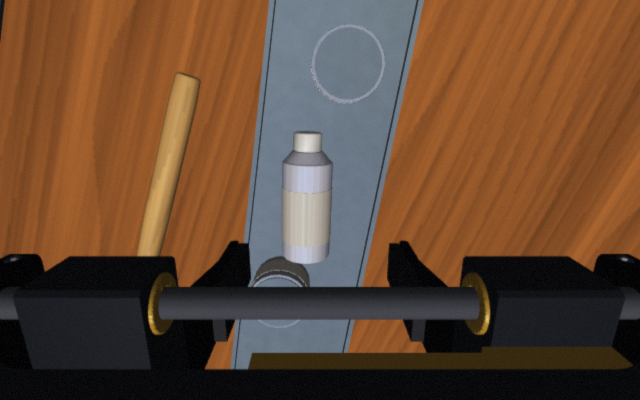

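```bash
python3 - <<'E'
from g import *
c=cam("wrist")
for q in [(306,258),(306.8,190),(307.5,152),(308,133)]: print(onz(c,*q,.029).round(4))
print(proj(c,[.577,.206,.029]),proj(c,[.619,.087,.029]))
E
```

```text
[0.5757 0.211  0.029 ]
[0.6009 0.1403 0.029 ]
[0.6135 0.1041 0.029 ]
[0.6194 0.0867 0.029 ]
[306.5169298  253.61270466] [308.32127334 133.42781191]
```

The wrist view shows can B from its base at (306,258) to its cap at (308,133), which matches the earlier fix within about 4 mm. I'll tilt and approach.

Request:
jog_arm([
  [-0.6,-0.004,-0.002,0.01,0,-0.07,0],
  [-0.6,-0.008,-0.004,0.02,0,-0.14,0.005],
  [-0.6,-0.012,-0.006,0.03,0,-0.21,0.01],
  [-0.6,-0.015,-0.008,0.04,0,-0.28,0.015],
  [-0.6,-0.018,-0.01,0.05,0,-0.35,0.02],
  [-0.6,-0.021,-0.012,0.06,0,-0.42,0.023],
  [-0.6,-0.023,-0.012,0.07,0.006,-0.49,0.023],
  [-0.6,-0.025,-0.012,0.079,0.006,-0.524,0.023],
  [-0.6,-0.025,-0.012,0.079,0.006,-0.524,0.023],
  [-0.6,-0.025,-0.012,0.079,0.006,-0.524,0.023],
])

```text
time_s: 26.6
tcp_pos: [0.5957, 0.1538, 0.133]
ee_rot: [[0.287, -0.943, -0.167], [-0.817, -0.332, 0.471], [-0.499, 0.002, -0.866]]
wrist_force: [0.6, 0.4, -0.6]
gripper_width: 0.803
```

```bash
python3 - <<'E'
from g import *
s=rep()
go([.5986,.1447,.031],rot(-70.6,-30),s,grasp=True)
c=cam("wrist");cv2.imwrite("pics/w16.png",c["frame"][:,:,::-1])
E
cat > kin.py <<'E'
import json,numpy as np
from scipy.optimize import least_squares
from scipy.spatial.transform import Rotation as Ro
D=[json.loads(l) for l in open("log.jsonl") if l.strip()]
def fk(p,j):
    a1,h,off,L2,a3,L3,Lt,=p
    j=np.radians(j)
    Rz=lambda a:Ro.from_euler('z',a); Ry=lambda a:Ro.from_euler('y',a); Rx=lambda a:Ro.from_euler('x',a)
    R=Rz(j[0]); P=R.apply([a1,-off,h])
    R=R*Ry(j[1]); P=P+R.apply([0,0,L2])
    R=R*Ry(-j[2]); P=P+R.apply([L3,0,a3])
    R=R*Rx(j[3])*Ry(-j[4]); P=P+R.apply([Lt,0,0])
    # tool: z=forward(x); 
    R=R*Rx(j[5])
    M=R.as_matrix()
    return P,M
def res(p): return np.concatenate([fk(p,d[0])[0]-d[1] for d in D])
if __name__=="__main__":
    r=least_squares(res,[0,.3,.16,.4,0,.4,.2]); print(r.x.round(4),np.abs(r.fun).max())
    # tool orientation: fixed matrix after
    T=[fk(r.x,d[0])[1].T@np.array(d[2]) for d in D]
    print(T[0].round(2),T[-1].round(2)); np.save("kin.npy",r.x); np.save("kT.npy",T[0])
E
python3 kin.py
```

```text
t 26.6 tcp [0.5957 0.1538 0.133 ] x [ 0.287 -0.817 -0.499] z [-0.167  0.471 -0.866] w 69.9 F [ 0.6  0.4 -0.6] j [ 13.   30.1   5.6 -31.4 -72.1  18. ]
move [5.920e-02 1.000e-04 1.026e-01] rot [ 0.001 -0.001 -0.001] deg 0.1
[ 0.0033 -0.469   0.1595  0.5371  0.0137  0.4152 -0.3347] 0.0604640931310374
[[ 0.   -0.    1.  ]
 [-0.87  0.49  0.  ]
 [-0.49 -0.87  0.  ]] [[ 0.85  0.11  0.51]
 [-0.48 -0.19  0.85]
 [ 0.19 -0.98 -0.11]]
```

View pics/w16.png

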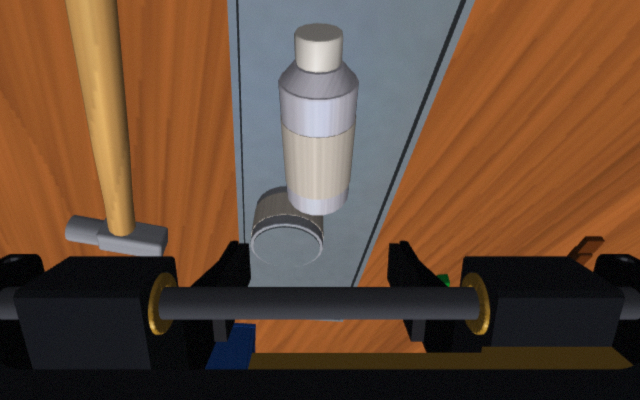

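The can lies centred between the fingers at (318,140). Descend straight down and grip.

Request:
jog_arm([
  [-0.6,0.012,0,0.02,0,0,0],
  [-0.6,0.026,0,0.045,0,0,0],
  [-0.6,0.04,0,0.07,0,0,0],
  [-0.6,0.052,0,0.09,0,0,0],
  [-0.6,0.059,0,0.103,0,0,0],
  [-0.6,0.059,0,0.103,0,0,0],
  [1,0.059,0,0.103,0,0,0],
  [1,0.059,0,0.103,0,0,0],
  [1,0.059,0,0.103,0,0,0],
  [1,0.059,0,0.103,0,0,0],
])

```text
time_s: 27.48
tcp_pos: [0.5963, 0.1554, 0.0167]
ee_rot: [[0.29, -0.943, -0.164], [-0.816, -0.333, 0.472], [-0.5, -0.003, -0.866]]
wrist_force: [-0.7, -0.8, 0.7]
gripper_width: 0.58
```

Request:
jog_arm([
  [1,0,0,0,0,0,0],
  [1,0,0,0,0,0,0],
  [1,0,0,0,0,0,0],
  [1,0,0,0,0,0,0],
  [1,0,0,0,0,0,0],
  [1,0,0,0,0,0,0],
  [1,0,0,0,0,0,0],
  [1,0,0,0,0,0,0],
  [1,0,0,0,0,0,0],
  [1,0,0,0,0,0,0],
])

```text
time_s: 28.32
tcp_pos: [0.5962, 0.1554, 0.0166]
ee_rot: [[0.29, -0.943, -0.165], [-0.816, -0.333, 0.473], [-0.5, -0.002, -0.866]]
wrist_force: [0.1, -0.4, 6.2]
gripper_width: 0.564
```

```bash
python3 - <<'E'
from g import *
s=rep()
R0=np.array(s["ee_rot"]); print("up in tool",R0.T@[0,0,1])
c=cam("wrist");cv2.imwrite("pics/w17.png",c["frame"][:,:,::-1])
c=cam("side");crop(c,"d17",180,130,400,330,3)
E
```

```text
t 28.32 tcp [0.5962 0.1554 0.0166] x [ 0.29  -0.816 -0.5  ] z [-0.165  0.473 -0.866] w 49.1 F [ 0.1 -0.4  6.2] j [ 12.7  38.    1.5 -34.3 -62.   25.6]
up in tool [-0.50044078 -0.00238212 -0.86576749]
```

View pics/w17.png

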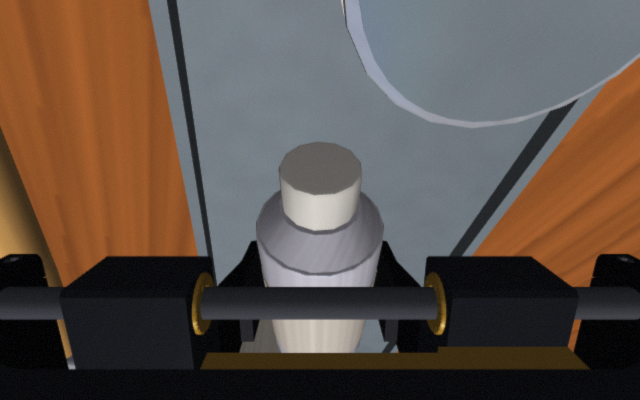

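View pics/d17.png

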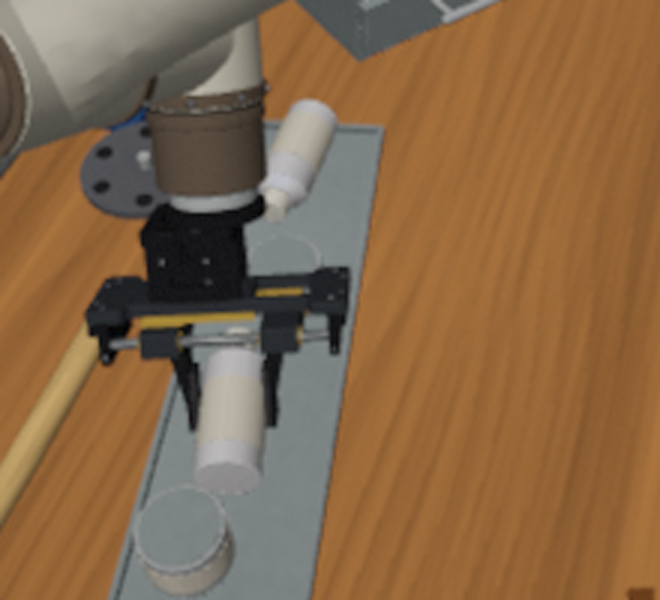

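Can B is gripped (49 mm) in both views. Lift.

Request:
jog_arm([
  [1,-0.005,0,-0.008,0,0,0],
  [1,-0.012,0,-0.02,0,0,0],
  [1,-0.022,0,-0.038,0,0,0],
  [1,-0.032,0,-0.055,0,0,0],
  [1,-0.042,0,-0.073,0,0,0],
  [1,-0.052,0,-0.09,0,0,0],
  [1,-0.06,0,-0.104,0,0,0],
  [1,-0.065,0,-0.113,0,0,0],
  [1,-0.065,0,-0.113,0,0,0],
  [1,-0.065,0,-0.113,0,0,0],
])

```text
time_s: 29.25
tcp_pos: [0.5953, 0.155, 0.1456]
ee_rot: [[0.288, -0.943, -0.166], [-0.816, -0.333, 0.472], [-0.5, -0.001, -0.866]]
wrist_force: [0.8, -0.0, -1.9]
gripper_width: 0.569
```

```bash
python3 - <<'E'
from g import *
s=rep()
# final orient, tilt +60 ; keep grasp point at (.6,.13,.16)
go([.603,.125,.15],rot(-70.6,60),s,grasp=True)
go([.603,.125,.15],rot(-70.6,30),s,grasp=True)
go([.603,.125,.15],rot(-70.6,0),s,grasp=True)
E
```

```text
t 29.25 tcp [0.5953 0.155  0.1456] x [ 0.288 -0.816 -0.5  ] z [-0.166  0.472 -0.866] w 49.5 F [ 0.8 -0.  -1.9] j [ 13.1  29.3   6.2 -31.3 -73.1  17.3]
move [ 0.0435  0.0028 -0.0192] rot [-1.000e-03  1.571e+00  1.000e-03] deg 90.0
move [ 0.041   0.0028 -0.0097] rot [-1.000e-03  1.048e+00  1.000e-03] deg 60.0
move [ 0.034   0.0028 -0.0028] rot [-0.     0.524  0.001] deg 30.0
```

Request:
jog_arm([
  [1,0.006,0.001,0,0,0.105,0],
  [1,0.011,0.001,-0.001,0,0.21,0],
  [1,0.017,0.002,-0.001,0,0.314,0],
  [1,0.022,0.003,-0.002,0,0.42,0],
  [1,0.027,0.003,-0.003,0,0.524,0],
  [1,0.032,0.003,-0.004,0,0.63,0],
  [1,0.036,0.003,-0.006,0,0.734,0],
  [1,0.038,0.003,-0.007,0,0.84,0],
  [1,0.04,0.003,-0.009,0,0.943,0],
  [1,0.041,0.003,-0.01,0,1.048,0],
])

```text
time_s: 30.08
tcp_pos: [0.6053, 0.1158, 0.1323]
ee_rot: [[0.289, -0.943, 0.167], [-0.814, -0.334, -0.476], [0.505, 0.002, -0.863]]
wrist_force: [-0.1, -1.3, -1.8]
gripper_width: 0.568
```

```bash
python3 - <<'E'
from g import *
s=rep()
go([.603,.125,.15],rot(-70.6,60),s,grasp=True)
c=cam("side");crop(c,"d18",180,130,400,330,3)
E
```

```text
t 30.08 tcp [0.6053 0.1158 0.1323] x [ 0.289 -0.814  0.505] z [ 0.167 -0.476 -0.863] w 49.4 F [-0.1 -1.3 -1.8] j [ 37.5  27.2 -23.2  35.5 -55.6 -42.6]
move [ 0.0102 -0.0009 -0.0036] rot [0.    0.518 0.002] deg 29.7
```

View pics/d18.png

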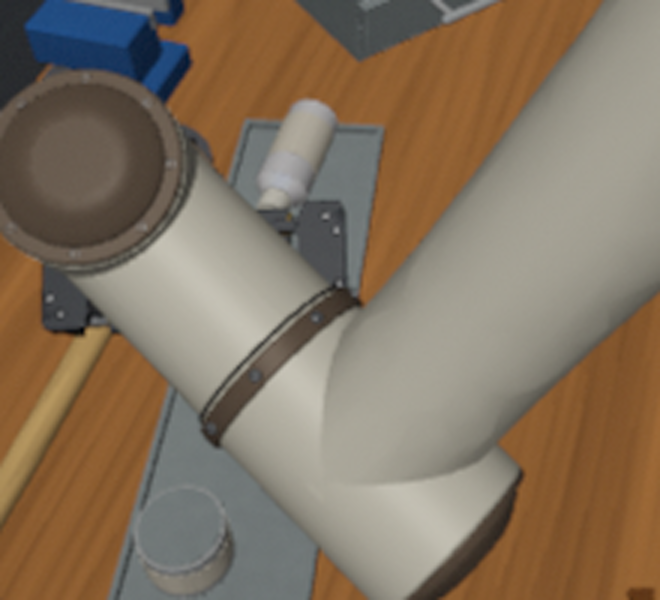

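The arm hides the can in this view. Finish the turn.

Request:
jog_arm([
  [1,0.002,0,0,0,0.1,0],
  [1,0.004,0,-0.001,0,0.2,0],
  [1,0.006,0,-0.001,0,0.3,0],
  [1,0.008,-0.001,-0.002,0,0.4,0],
  [1,0.009,-0.001,-0.003,0,0.48,0],
  [1,0.01,-0.001,-0.004,0,0.515,0.002],
  [1,0.01,-0.001,-0.004,0,0.515,0.002],
  [1,0.01,-0.001,-0.004,0,0.515,0.002],
  [1,0.01,-0.001,-0.004,0,0.515,0.002],
  [1,0.01,-0.001,-0.004,0,0.515,0.002],
])

```text
time_s: 30.97
tcp_pos: [0.6095, 0.1095, 0.1425]
ee_rot: [[0.166, -0.944, 0.286], [-0.481, -0.331, -0.812], [0.861, -0.003, -0.509]]
wrist_force: [-0.6, -1.0, -1.8]
gripper_width: 0.568
```

```bash
python3 - <<'E'
from g import *
s=rep()
go([.603,.125,.075],rot(-70.6,60),s,grasp=True)
c=cam("scene");crop(c,"s19",240,130,440,280,4)
c=cam("wrist");cv2.imwrite("pics/w19.png",c["frame"][:,:,::-1])
E
```

```text
t 30.97 tcp [0.6095 0.1095 0.1425] x [ 0.166 -0.481  0.861] z [ 0.286 -0.812 -0.509] w 49.5 F [-0.6 -1.  -1.8] j [ 42.5  35.2 -29.4  56.6 -71.6 -65.6]
move [-0.0665  0.0013  0.0389] rot [ 0.     0.01  -0.003] deg 0.6
```

View pics/s19.png

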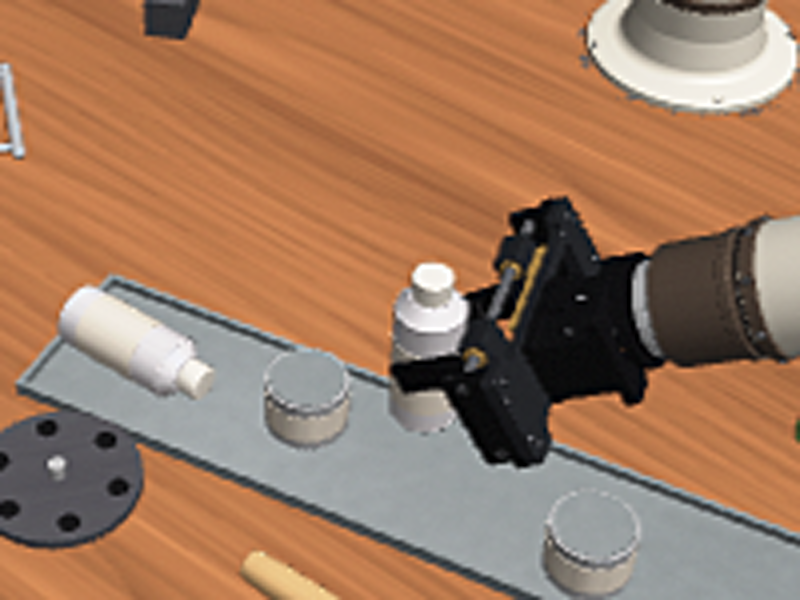

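View pics/w19.png

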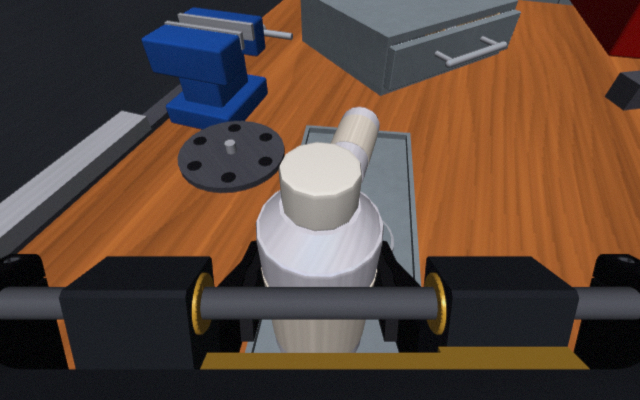

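Can B hangs upright over the tray at (430,350), clear of both tins. Lower it.

Request:
jog_arm([
  [1,-0.01,0,0.006,0,0,0],
  [1,-0.022,0,0.013,0,0,0],
  [1,-0.036,0,0.021,0,0,0],
  [1,-0.05,0.001,0.029,0,0.005,0],
  [1,-0.06,0.001,0.035,0,0.01,0],
  [1,-0.066,0.001,0.039,0,0.01,0],
  [1,-0.066,0.001,0.039,0,0.01,0],
  [1,-0.066,0.001,0.039,0,0.01,0],
  [1,-0.066,0.001,0.039,0,0.01,0],
  [1,-0.066,0.001,0.039,0,0.01,0],
])

```text
time_s: 31.9
tcp_pos: [0.6089, 0.1097, 0.0659]
ee_rot: [[0.163, -0.943, 0.289], [-0.471, -0.332, -0.817], [0.867, -0.003, -0.499]]
wrist_force: [0.0, -0.2, -2.1]
gripper_width: 0.566
```

Request:
jog_arm([
  [1,-0.001,0,0.0005,0,0,0],
  [1,-0.002,0,0.001,0,0,0],
  [1,-0.003,0,0.0015,0,0,0],
  [1,-0.004,0,0.002,0,0,0],
  [1,-0.004,0,0.002,0,0,0],
  [1,-0.004,0,0.002,0,0,0],
  [1,-0.004,0,0.002,0,0,0],
  [1,-0.004,0,0.002,0,0,0],
  [1,-0.004,0,0.002,0,0,0],
  [1,-0.004,0,0.002,0,0,0],
])

```text
time_s: 32.73
tcp_pos: [0.6084, 0.1097, 0.0607]
ee_rot: [[0.164, -0.943, 0.288], [-0.471, -0.332, -0.818], [0.867, -0.001, -0.498]]
wrist_force: [-0.5, -0.6, -3.3]
gripper_width: 0.569
```

```bash
python3 - <<'E'
from g import *
s=rep()
print("grasp z",(s["tcp_pos"]-np.array(s["ee_rot"])[:,2]*.019))
c=cam("scene");crop(c,"s20",240,130,440,280,4)
E
```

```text
t 32.73 tcp [0.6084 0.1097 0.0607] x [ 0.164 -0.471  0.867] z [ 0.288 -0.818 -0.498] w 49.5 F [-0.5 -0.6 -3.3] j [ 41.9  42.  -32.   60.3 -67.2 -74. ]
grasp z [0.60294197 0.12519711 0.0701966 ]
```

View pics/s20.png

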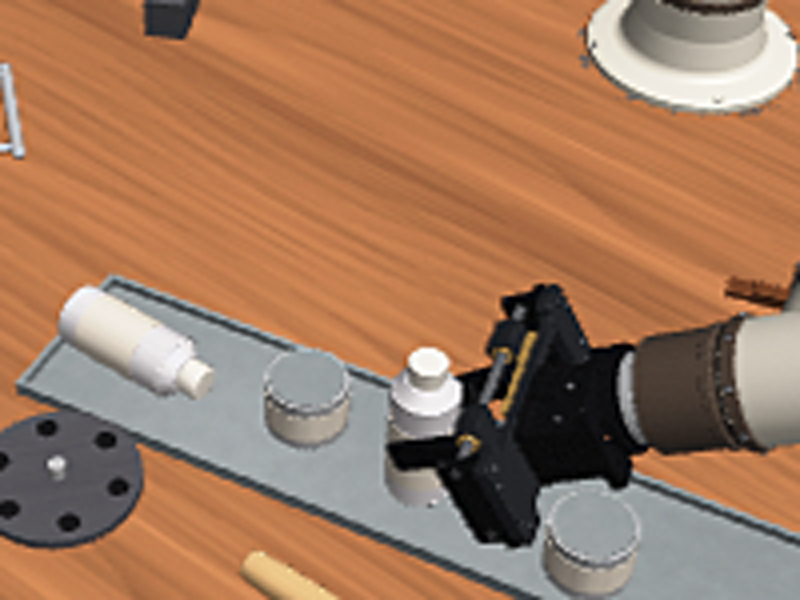

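```bash
python3 - <<'E'
from g import *
c=cam("scene")
for z in (.125,.132,.139,.146): print(z,proj(c,[.603,.125,z]).round(1))
E
```

```text
0.125 [348.  222.6]
0.132 [348.1 220.9]
0.139 [348.3 219.1]
0.146 [348.4 217.4]
```

The cap top reads about 0.139 m, so the base is roughly 6 mm above the tray floor. I'll creep down until contact.

Request:
jog_arm([
  [1,-0.001,0,0.0005,0,0,0],
  [1,-0.002,0,0.001,0,0,0],
  [1,-0.003,0,0.0015,0,0,0],
  [1,-0.004,0,0.002,0,0,0],
  [1,-0.004,0,0.002,0,0,0],
  [1,-0.004,0,0.002,0,0,0],
  [1,-0.004,0,0.002,0,0,0],
  [1,-0.004,0,0.002,0,0,0],
  [1,-0.004,0,0.002,0,0,0],
  [1,-0.004,0,0.002,0,0,0],
])

```text
time_s: 33.67
tcp_pos: [0.6086, 0.1097, 0.0586]
ee_rot: [[0.162, -0.943, 0.289], [-0.467, -0.332, -0.819], [0.869, -0.002, -0.495]]
wrist_force: [-2.2, 0.7, 5.0]
gripper_width: 0.569
```

```bash
python3 - <<'E'
from g import *
s=rep()
E
```

```text
t 33.67 tcp [0.6086 0.1097 0.0586] x [ 0.162 -0.467  0.869] z [ 0.289 -0.819 -0.495] w 49.5 F [-2.2  0.7  5. ] j [ 41.9  42.3 -32.   60.6 -67.3 -74.4]
```

There is floor contact (+7 N change). Release, then back out along the tool axis.

Request:
jog_arm([
  [1,0.0015,0,-0.001,0,0,0],
  [0.1,0.0015,0,-0.001,0,0,0],
  [-0.1,0.0015,0,-0.001,0,0,0],
  [-0.3,0.0015,0,-0.001,0,0,0],
  [-0.6,0.0015,0,-0.001,0,0,0],
  [-0.6,0.0015,0,-0.001,0,0,0],
  [-0.6,0.0015,0,-0.001,0,0,0],
  [-0.6,0.0015,0,-0.001,0,0,0],
  [-0.6,0.0015,0,-0.001,0,0,0],
  [-0.6,0.0015,0,-0.001,0,0,0],
])

```text
time_s: 34.5
tcp_pos: [0.6083, 0.11, 0.0579]
ee_rot: [[0.164, -0.943, 0.288], [-0.471, -0.332, -0.818], [0.867, -0.001, -0.499]]
wrist_force: [0.8, 0.3, 0.2]
gripper_width: 0.793
```

Request:
jog_arm([
  [-0.6,0,0,-0.01,0,0,0],
  [-0.6,0,0,-0.025,0,0,0],
  [-0.6,0,0,-0.045,0,0,0],
  [-0.6,0,0,-0.07,0,0,0],
  [-0.6,0.01,0,-0.095,0,0,0],
  [-0.6,0.04,0,-0.11,0,0,0],
  [-0.6,0.08,0,-0.11,0,0,0],
  [-0.6,0.12,0,-0.11,0,0,0],
  [-0.6,0.13,0,-0.11,0,0,0],
  [-0.6,0.13,0,-0.11,0,0,0],
])

```text
time_s: 35.33
tcp_pos: [0.5983, 0.1385, 0.2289]
ee_rot: [[0.16, -0.944, 0.289], [-0.475, -0.33, -0.816], [0.865, -0.007, -0.501]]
wrist_force: [-0.4, 1.2, -0.2]
gripper_width: 0.799
```

```bash
python3 - <<'E'
from g import *
s=rep()
c=cam("scene");crop(c,"s21",240,130,440,280,4)
a=np.array([.651,-.1845]);b=np.array([.6465,-.055]);d=(b-a)/np.linalg.norm(b-a);h=np.degrees(np.arctan2(d[1],d[0]));print(h,a+d*.065)
E
```

```text
t 35.33 tcp [0.5983 0.1385 0.2289] x [ 0.16  -0.475  0.865] z [ 0.289 -0.816 -0.501] w 69.5 F [-0.4  1.2 -0.2] j [ 46.2  30.1 -23.8  51.8 -79.8 -58.2]
91.99017224975492 [ 0.64874268 -0.11953921]
```

View pics/s21.png

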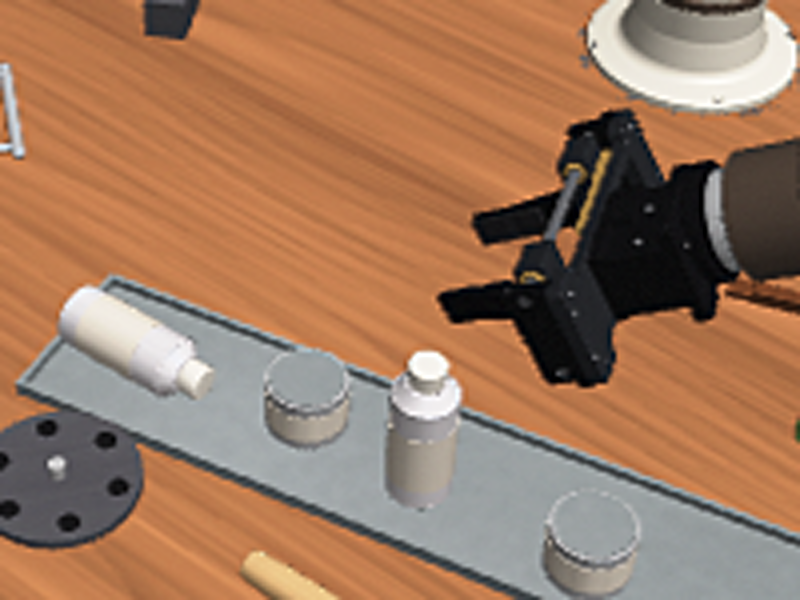

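Can B stands upright in the tray, cap at (428,360). Next is can A at (135,340), with the tool turned the other way.

```bash
python3 - <<'E'
from g import *
s=rep()
go([.6487,-.1195,.21],rot(-88,30),s,grasp=True)
E
```

```text
t 35.38 tcp [0.5979 0.1388 0.2267] x [ 0.162 -0.473  0.866] z [ 0.289 -0.816 -0.5  ] w 69.4 F [-0.3  0.1 -0.5] j [ 46.2  30.3 -23.9  51.8 -79.8 -58.2]
move [0.1063 0.0406 0.25  ] rot [-0.219 -0.519  0.214] deg 34.5
```

Request:
jog_arm([
  [-0.6,0.011,0.004,0.025,-0.022,-0.052,0.021],
  [-0.6,0.022,0.008,0.05,-0.044,-0.104,0.043],
  [-0.6,0.034,0.012,0.075,-0.066,-0.156,0.064],
  [-0.6,0.046,0.016,0.1,-0.088,-0.208,0.086],
  [-0.6,0.058,0.021,0.13,-0.11,-0.26,0.107],
  [-0.6,0.07,0.026,0.16,-0.14,-0.33,0.136],
  [-0.6,0.082,0.031,0.19,-0.165,-0.39,0.16],
  [-0.6,0.094,0.036,0.22,-0.19,-0.45,0.186],
  [-0.6,0.102,0.039,0.24,-0.21,-0.5,0.205],
  [-0.6,0.106,0.041,0.25,-0.219,-0.519,0.214],
])

```text
time_s: 36.22
tcp_pos: [0.6486, -0.1313, 0.1907]
ee_rot: [[0.029, -1.0, 0.012], [-0.866, -0.031, -0.5], [0.5, 0.004, -0.866]]
wrist_force: [-0.3, 0.9, 0.5]
gripper_width: 0.8
```

```bash
python3 - <<'E'
from g import *
c=cam("wrist");cv2.imwrite("pics/w22.png",c["frame"][:,:,::-1])
s=rep()
go([.6487,-.1195,.13],rot(-88,30),s,grasp=True)
c=cam("scene");crop(c,"s22",200,130,440,310,3)
E
```

```text
t 36.27 tcp [ 0.6485 -0.1322  0.1905] x [ 0.027 -0.866  0.5  ] z [ 0.011 -0.5   -0.866] w 69.4 F [ 1.2 -0.7  0.4] j [ 13.7  26.8 -14.1  33.9 -60.9 -31.9]
move [-0.0412 -0.001   0.0651] rot [ 0.007  0.    -0.003] deg 0.4
```

View pics/w22.png

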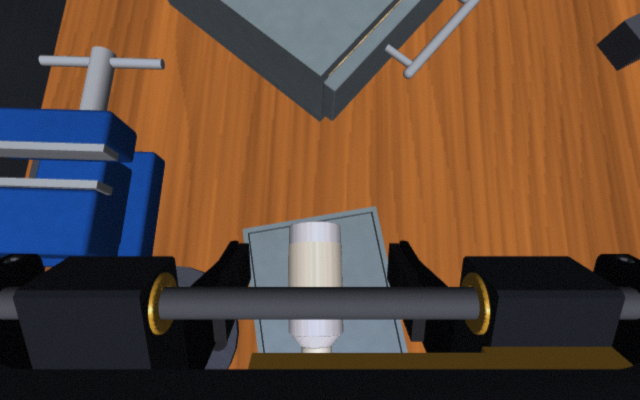

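View pics/s22.png

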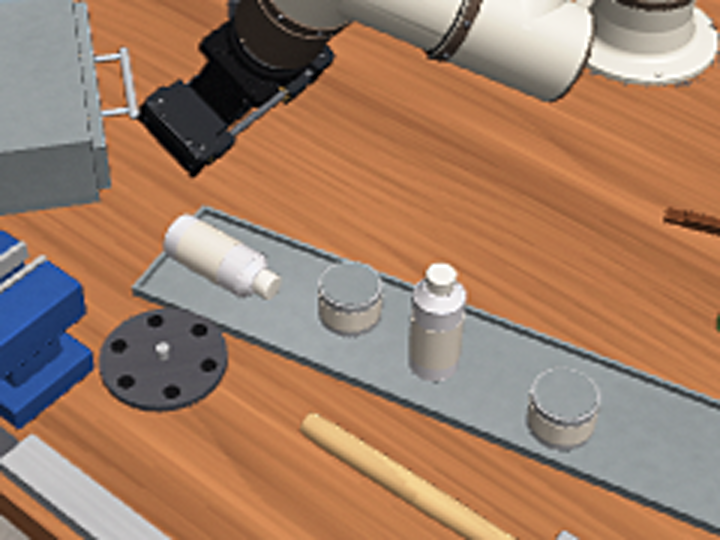

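Can A shows at (315,222)–(315,350) in the wrist view, parallel to the fingers. I'll check its axis and descend.

```bash
python3 - <<'E'
from g import *
c=cam("wrist")
for q,z in [((315,222),.05),((315.5,270),.029),((315.5,330),.029)]: print(onz(c,*q,z).round(4))
s=rep()
go([.6487,-.1195,.032],rot(-88,30),s,grasp=True)
go([.6497,-.1195,.032],rot(-88,30),s,grasp=True)
E
```

```text
[ 0.653  -0.1762  0.05  ]
[ 0.6511 -0.1338  0.029 ]
[ 0.6493 -0.0799  0.029 ]
t 36.37 tcp [ 0.6484 -0.1296  0.1907] x [ 0.032 -0.864  0.502] z [ 0.013 -0.502 -0.865] w 69.6 F [-0.4  0.3  0.6] j [ 14.   26.7 -14.3  34.1 -60.9 -32.1]
move [-0.0885 -0.0015  0.1512] rot [ 0.005 -0.003  0.001] deg 0.3
move [-0.0884 -0.0025  0.1512] rot [ 0.005 -0.003  0.001] deg 0.3
```

Request:
jog_arm([
  [-0.6,-0.012,-0.002,0.02,0,0,0],
  [-0.6,-0.028,-0.002,0.048,0,0,0],
  [-0.6,-0.044,-0.002,0.076,0,0,0],
  [-0.6,-0.06,-0.002,0.103,0,0,0],
  [-0.6,-0.074,-0.002,0.127,0,0,0],
  [-0.6,-0.084,-0.002,0.144,0,0,0],
  [-0.6,-0.0885,-0.002,0.151,0,0,0],
  [-0.6,-0.0885,-0.002,0.151,0,0,0],
  [1,-0.0885,-0.002,0.151,0,0,0],
  [1,-0.0885,-0.002,0.151,0,0,0],
])

```text
time_s: 37.2
tcp_pos: [0.6515, -0.1274, 0.0191]
ee_rot: [[0.031, -0.999, 0.019], [-0.864, -0.037, -0.502], [0.502, -0.001, -0.865]]
wrist_force: [0.0, 0.8, 0.2]
gripper_width: 0.717
```

Request:
jog_arm([
  [1,0,0,0,0,0,0],
  [1,0,0,0,0,0,0],
  [1,0,0,0,0,0,0],
  [1,0,0,0,0,0,0],
  [1,0,0,0,0,0,0],
  [1,0,0,0,0,0,0],
  [1,0,0,0,0,0,0],
  [1,0,0,0,0,0,0],
  [1,0,0,0,0,0,0],
  [1,0,0,0,0,0,0],
])

```text
time_s: 38.03
tcp_pos: [0.6513, -0.128, 0.0192]
ee_rot: [[0.031, -0.999, 0.019], [-0.864, -0.036, -0.502], [0.502, -0.001, -0.865]]
wrist_force: [-1.7, 2.5, 5.6]
gripper_width: 0.566
```

```bash
python3 - <<'E'
from g import *
s=rep()
R0=np.array(s["ee_rot"]); print("up in tool",R0.T@[0,0,1], "grasp",s["tcp_pos"]-R0[:,2]*.019)
c=cam("scene");crop(c,"s23",200,130,440,310,3)
E
```

```text
t 38.03 tcp [ 0.6513 -0.128   0.0192] x [ 0.031 -0.864  0.502] z [ 0.019 -0.502 -0.865] w 49.3 F [-1.7  2.5  5.6] j [ 12.   37.5 -25.9  46.8 -42.8 -49.5]
up in tool [ 5.02491452e-01 -5.72465808e-04 -8.64581987e-01] grasp [ 0.650947   -0.11845484  0.0356563 ]
```

View pics/s23.png

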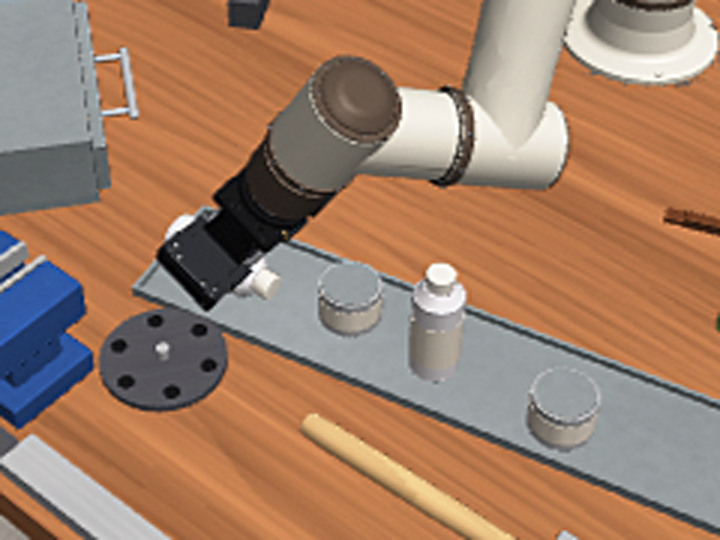

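Can A is gripped (49 mm). Lift.

Request:
jog_arm([
  [1,0.005,0,-0.008,0,0,0],
  [1,0.012,0,-0.02,0,0,0],
  [1,0.022,0,-0.038,0,0,0],
  [1,0.032,0,-0.055,0,0,0],
  [1,0.042,0,-0.073,0,0,0],
  [1,0.052,0,-0.09,0,0,0],
  [1,0.062,0,-0.107,0,0,0],
  [1,0.07,0,-0.12,0,0,0],
  [1,0.07,0,-0.12,0,0,0],
  [1,0.07,0,-0.12,0,0,0],
])

```text
time_s: 38.92
tcp_pos: [0.6504, -0.1286, 0.1568]
ee_rot: [[0.03, -0.999, 0.017], [-0.865, -0.035, -0.501], [0.501, 0.001, -0.865]]
wrist_force: [-0.2, 0.2, -2.6]
gripper_width: 0.566
```

```bash
python3 - <<'E'
from g import *
s=rep()
# actual can axis relative to tool: can d in world = heading 92 -> (tool -x before tilt). final tool pointing heading 70 => tool x heading -110
go([.64,-.10,.17],rot(-95,-15),s,grasp=True)
go([.64,-.10,.17],rot(-110,-60),s,grasp=True)
E
```

```text
t 38.92 tcp [ 0.6504 -0.1286  0.1568] x [ 0.03  -0.865  0.501] z [ 0.017 -0.501 -0.865] w 49.3 F [-0.2  0.2 -2.6] j [ 13.8  28.5 -16.9  35.7 -57.1 -35. ]
move [-0.0318  0.0088 -0.0125] rot [-0.016 -0.786  0.124] deg 45.6
move [-0.0364  0.0032 -0.0254] rot [ 0.111 -1.551  0.411] deg 92.2
```

Request:
jog_arm([
  [1,-0.004,0.001,0,-0.002,-0.085,0.013],
  [1,-0.008,0.002,-0.001,-0.004,-0.17,0.027],
  [1,-0.012,0.003,-0.002,-0.006,-0.26,0.04],
  [1,-0.016,0.004,-0.003,-0.008,-0.35,0.055],
  [1,-0.02,0.005,-0.005,-0.009,-0.44,0.07],
  [1,-0.024,0.006,-0.007,-0.011,-0.53,0.083],
  [1,-0.027,0.007,-0.009,-0.013,-0.62,0.097],
  [1,-0.03,0.008,-0.011,-0.014,-0.7,0.11],
  [1,-0.032,0.009,-0.0125,-0.016,-0.786,0.124],
  [1,-0.032,0.009,-0.0125,-0.016,-0.786,0.124],
])

```text
time_s: 39.75
tcp_pos: [0.6394, -0.0973, 0.1491]
ee_rot: [[-0.09, -0.996, 0.019], [-0.961, 0.092, 0.26], [-0.261, 0.005, -0.965]]
wrist_force: [0.2, -0.4, -2.1]
gripper_width: 0.568
```

```bash
python3 - <<'E'
from g import *
s=rep()
go([.64,-.10,.17],rot(-110,-60),s,grasp=True)
go([.64,-.10,.17],rot(-95,-60),s,grasp=True)
E
```

```text
t 39.75 tcp [ 0.6394 -0.0973  0.1491] x [-0.09  -0.961 -0.261] z [ 0.019  0.26  -0.965] w 49.4 F [ 0.2 -0.4 -2.1] j [ -2.1  28.7   5.1 -16.5 -66.7   3.4]
move [-0.0158 -0.0049 -0.0075] rot [ 0.165 -0.78   0.206] deg 47.2
move [-0.0163 -0.0007 -0.0074] rot [ 0.001 -0.784 -0.007] deg 44.9
```

Request:
jog_arm([
  [1,-0.002,-0.001,0,0.018,-0.085,0.022],
  [1,-0.004,-0.001,-0.001,0.036,-0.17,0.045],
  [1,-0.006,-0.002,-0.002,0.055,-0.26,0.069],
  [1,-0.008,-0.002,-0.003,0.074,-0.35,0.092],
  [1,-0.01,-0.003,-0.004,0.093,-0.44,0.116],
  [1,-0.012,-0.004,-0.005,0.112,-0.53,0.14],
  [1,-0.014,-0.004,-0.006,0.131,-0.62,0.164],
  [1,-0.015,-0.005,-0.007,0.148,-0.7,0.185],
  [1,-0.016,-0.005,-0.0075,0.165,-0.78,0.206],
  [1,-0.016,-0.005,-0.0075,0.165,-0.78,0.206],
])

```text
time_s: 40.58
tcp_pos: [0.6438, -0.0834, 0.1574]
ee_rot: [[-0.177, -0.94, 0.292], [-0.47, 0.341, 0.814], [-0.865, 0.007, -0.502]]
wrist_force: [-0.4, -0.2, -2.6]
gripper_width: 0.567
```

```bash
python3 - <<'E'
from g import *
s=rep()
go([.64,-.10,.085],rot(-110,-60),s,grasp=True)
c=cam("scene");crop(c,"s24",200,130,440,310,3)
c=cam("side");crop(c,"d24",180,100,420,280,3)
E
```

```text
t 40.58 tcp [ 0.6438 -0.0834  0.1574] x [-0.177 -0.47  -0.865] z [ 0.292  0.814 -0.502] w 49.4 F [-0.4 -0.2 -2.6] j [-24.1  35.1   9.  -60.9 -80.7  24.5]
move [ 0.0711 -0.0027  0.0407] rot [ 0.005 -0.002 -0.006] deg 0.4
```

View pics/s24.png

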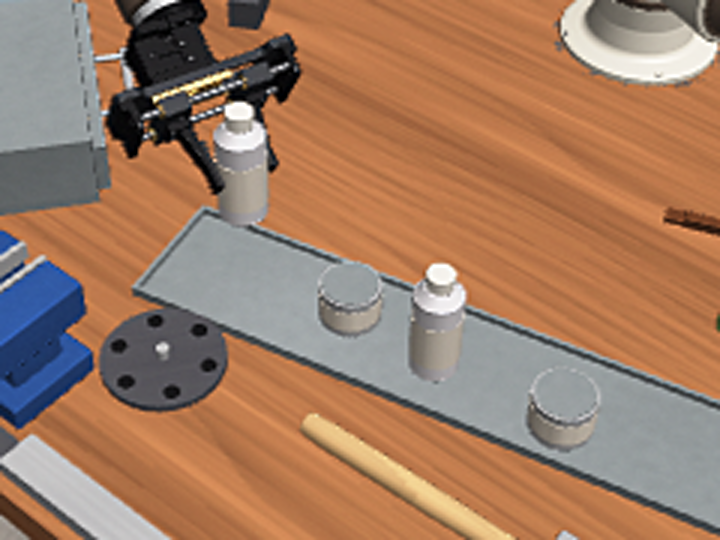

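View pics/d24.png

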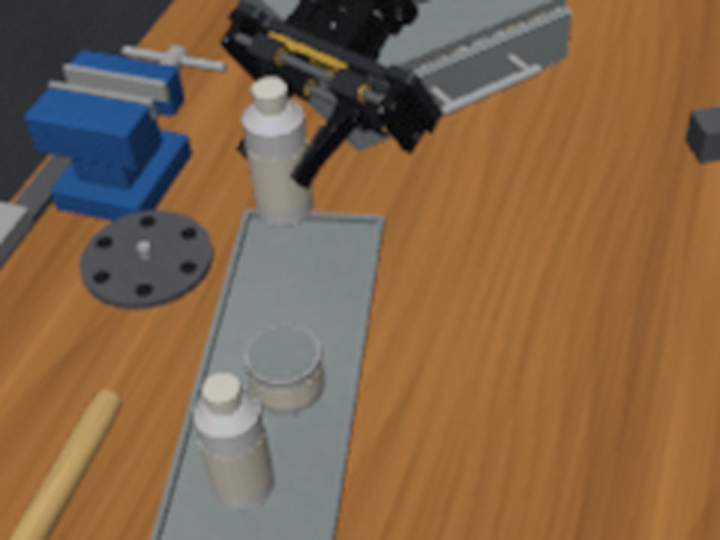

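Can A hangs upright at (240,165) in the scene view. Lower it, shifting slightly away from the cabinet.

```bash
python3 - <<'E'
from g import *
s=rep()
go([.637,-.087,.078],rot(-110,-60),s,grasp=True)
E
```

```text
t 40.68 tcp [ 0.6456 -0.0824  0.1604] x [-0.17  -0.475 -0.863] z [ 0.291  0.813 -0.504] w 49.3 F [-0.3 -1.1 -1.2] j [-23.9  34.9   9.2 -60.8 -80.6  24.4]
move [0.0747 0.0064 0.0543] rot [ 0.004 -0.005  0.003] deg 0.4
```

Request:
jog_arm([
  [1,0.01,0.001,0.007,0,0,0],
  [1,0.022,0.002,0.016,0,0,0],
  [1,0.035,0.003,0.025,0,0,0],
  [1,0.048,0.004,0.035,0,0,0],
  [1,0.06,0.005,0.044,0,0,0],
  [1,0.069,0.006,0.05,0,0,0],
  [1,0.074,0.006,0.054,0,0,0],
  [1,0.074,0.006,0.054,0,0,0],
  [1,0.074,0.006,0.054,0,0,0],
  [1,0.074,0.006,0.054,0,0,0],
])

```text
time_s: 41.52
tcp_pos: [0.6452, -0.0713, 0.0725]
ee_rot: [[-0.164, -0.942, 0.294], [-0.474, 0.337, 0.813], [-0.865, -0.006, -0.502]]
wrist_force: [-0.7, -0.3, -1.4]
gripper_width: 0.567
```

```bash
python3 - <<'E'
from g import *
s=rep(); g=s["tcp_pos"]-np.array(s["ee_rot"])[:,2]*.019; print("grasp",g)
c=cam("scene");crop(c,"s25",220,130,400,265,4)
for z in(.132,.139,.146):print(z,(proj(c,[g[0],g[1],z])-[220,130])*4)
E
```

```text
t 41.52 tcp [ 0.6452 -0.0713  0.0725] x [-0.164 -0.474 -0.865] z [ 0.294  0.813 -0.502] w 49.3 F [-0.7 -0.3 -1.4] j [-23.5  41.3   6.3 -62.9 -75.9  33. ]
grasp [ 0.63957063 -0.08675943  0.08204504]
0.132 [250.25294859 257.89312382]
0.139 [249.89516041 250.91740792]
0.146 [249.53485043 243.89252507]
```

View pics/s25.png

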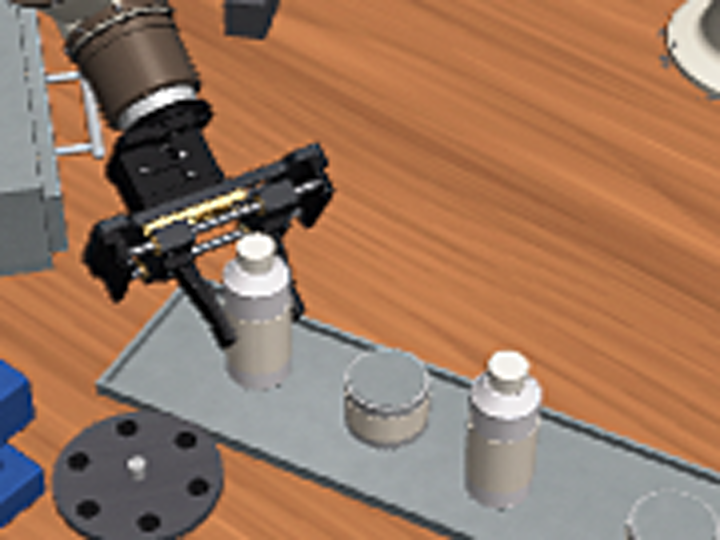

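The cap top reads about 0.146 m, so roughly 14 mm to go. Lower 10 mm, then creep.

Request:
jog_arm([
  [1,0.002,0,0.001,0,0,0],
  [1,0.004,0,0.002,0,0,0],
  [1,0.006,0,0.003,0,0,0],
  [1,0.008,0,0.0045,0,0,0],
  [1,0.009,0,0.005,0,0,0],
  [1,0.009,0,0.005,0,0,0],
  [1,0.009,0,0.005,0,0,0],
  [1,0.009,0,0.005,0,0,0],
  [1,0.009,0,0.005,0,0,0],
  [1,0.009,0,0.005,0,0,0],
])

```text
time_s: 42.4
tcp_pos: [0.6446, -0.0712, 0.0615]
ee_rot: [[-0.165, -0.942, 0.294], [-0.473, 0.337, 0.814], [-0.865, -0.005, -0.501]]
wrist_force: [-0.2, 1.0, -0.5]
gripper_width: 0.567
```

Request:
jog_arm([
  [1,0.001,0,0.0005,0,0,0],
  [1,0.002,0,0.001,0,0,0],
  [1,0.003,0,0.0015,0,0,0],
  [1,0.0035,0,0.002,0,0,0],
  [1,0.0035,0,0.002,0,0,0],
  [1,0.0035,0,0.002,0,0,0],
  [1,0.0035,0,0.002,0,0,0],
  [1,0.0035,0,0.002,0,0,0],
  [1,0.0035,0,0.002,0,0,0],
  [1,0.0035,0,0.002,0,0,0],
])

```text
time_s: 43.23
tcp_pos: [0.6446, -0.0712, 0.0574]
ee_rot: [[-0.165, -0.942, 0.294], [-0.473, 0.337, 0.814], [-0.865, -0.005, -0.501]]
wrist_force: [0.2, -0.1, -2.0]
gripper_width: 0.571
```

```bash
python3 - <<'E'
from g import *
s=rep(); g=s["tcp_pos"]-np.array(s["ee_rot"])[:,2]*.019; print("grasp",g)
c=cam("scene");crop(c,"s26",220,130,400,265,4)
for z in(.132,.139,.146):print(z,(proj(c,[g[0],g[1],z])-[220,130])*4)
E
```

```text
t 43.23 tcp [ 0.6446 -0.0712  0.0574] x [-0.165 -0.473 -0.865] z [ 0.294  0.814 -0.501] w 49.6 F [ 0.2 -0.1 -2. ] j [-23.6  42.6   6.1 -63.2 -75.4  34.3]
grasp [ 0.6390286  -0.08669701  0.06694235]
0.132 [250.81106991 257.54269153]
0.139 [250.45531577 250.56719667]
0.146 [250.09705468 243.54254669]
```

View pics/s26.png

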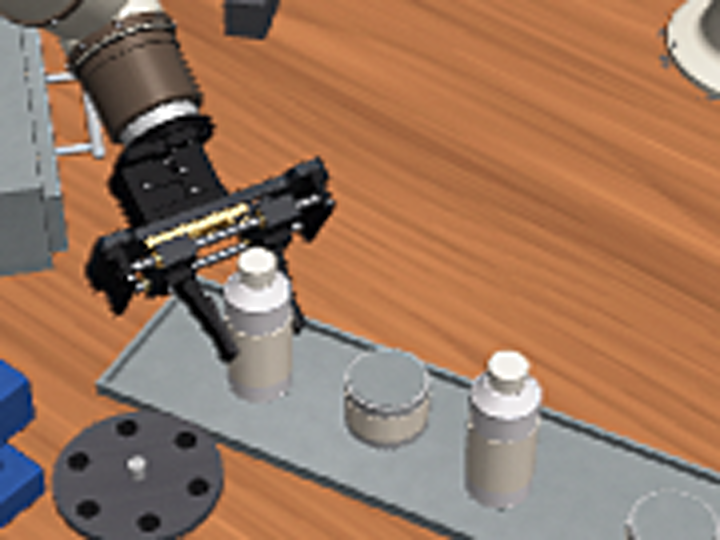

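Request:
jog_arm([
  [1,0.0008,0,0.0005,0,0,0],
  [1,0.0016,0,0.001,0,0,0],
  [1,0.0025,0,0.0015,0,0,0],
  [1,0.003,0,0.0017,0,0,0],
  [1,0.003,0,0.0017,0,0,0],
  [1,0.003,0,0.0017,0,0,0],
  [1,0.003,0,0.0017,0,0,0],
  [1,0.003,0,0.0017,0,0,0],
  [1,0.003,0,0.0017,0,0,0],
  [1,0.003,0,0.0017,0,0,0],
])

```text
time_s: 44.12
tcp_pos: [0.6446, -0.0712, 0.0541]
ee_rot: [[-0.165, -0.942, 0.294], [-0.473, 0.337, 0.814], [-0.865, -0.005, -0.501]]
wrist_force: [-0.4, 0.1, 0.1]
gripper_width: 0.569
```

```bash
python3 - <<'E'
from g import *
s=rep()
E
```

```text
t 44.12 tcp [ 0.6446 -0.0712  0.0541] x [-0.165 -0.473 -0.865] z [ 0.294  0.814 -0.501] w 49.5 F [-0.4  0.1  0.1] j [-23.6  42.9   6.1 -63.3 -75.2  34.6]
```

Request:
jog_arm([
  [1,0.0005,0,0.0003,0,0,0],
  [1,0.001,0,0.0006,0,0,0],
  [1,0.0015,0,0.001,0,0,0],
  [1,0.002,0,0.001,0,0,0],
  [1,0.002,0,0.001,0,0,0],
  [1,0.002,0,0.001,0,0,0],
  [1,0.002,0,0.001,0,0,0],
  [1,0.002,0,0.001,0,0,0],
  [1,0.002,0,0.001,0,0,0],
  [1,0.002,0,0.001,0,0,0],
])

```text
time_s: 44.95
tcp_pos: [0.6447, -0.0711, 0.054]
ee_rot: [[-0.163, -0.942, 0.293], [-0.472, 0.335, 0.815], [-0.867, -0.006, -0.499]]
wrist_force: [-0.3, -0.6, 8.8]
gripper_width: 0.571
```

```bash
python3 - <<'E'
from g import *
s=rep()
E
```

```text
t 44.95 tcp [ 0.6447 -0.0711  0.054 ] x [-0.163 -0.472 -0.867] z [ 0.293  0.815 -0.499] w 49.6 F [-0.3 -0.6  8.8] j [-23.6  43.    6.1 -63.3 -75.4  34.8]
```

Floor contact. Release and retreat.

Request:
jog_arm([
  [1,-0.0015,0,-0.001,0,0,0],
  [0.1,-0.0015,0,-0.001,0,0,0],
  [-0.1,-0.0015,0,-0.001,0,0,0],
  [-0.3,-0.0015,0,-0.001,0,0,0],
  [-0.6,-0.0015,0,-0.001,0,0,0],
  [-0.6,-0.0015,0,-0.001,0,0,0],
  [-0.6,-0.0015,0,-0.001,0,0,0],
  [-0.6,-0.0015,0,-0.001,0,0,0],
  [-0.6,-0.0015,0,-0.001,0,0,0],
  [-0.6,-0.0015,0,-0.001,0,0,0],
])

```text
time_s: 45.78
tcp_pos: [0.6445, -0.0715, 0.0533]
ee_rot: [[-0.165, -0.942, 0.294], [-0.473, 0.337, 0.814], [-0.865, -0.004, -0.501]]
wrist_force: [0.6, 0.7, -0.4]
gripper_width: 0.793
```

Request:
jog_arm([
  [-0.6,0,0,-0.01,0,0,0],
  [-0.6,0,0,-0.025,0,0,0],
  [-0.6,0,0,-0.045,0,0,0],
  [-0.6,0,0,-0.065,0,0,0],
  [-0.6,-0.01,0,-0.085,0,0,0],
  [-0.6,-0.04,0,-0.095,0,0,0],
  [-0.6,-0.08,0,-0.095,0,0,0],
  [-0.6,-0.12,0,-0.095,0,0,0],
  [-0.6,-0.16,0,-0.095,0,0,0],
  [-0.6,-0.17,0,-0.095,0,0,0],
])

```text
time_s: 46.62
tcp_pos: [0.6463, -0.0679, 0.2567]
ee_rot: [[-0.154, -0.942, 0.299], [-0.478, 0.335, 0.812], [-0.865, -0.018, -0.501]]
wrist_force: [-0.2, -0.1, 1.0]
gripper_width: 0.799
```

```bash
python3 - <<'E'
from g import *
s=rep()
go([.40,0,.30],rot(-100),s)
c=cam("scene");cv2.imwrite("pics/s27.png",c["frame"][:,:,::-1])
c=cam("side");cv2.imwrite("pics/d27.png",c["frame"][:,:,::-1])
E
```

```text
t 46.62 tcp [ 0.6463 -0.0679  0.2567] x [-0.154 -0.478 -0.865] z [ 0.299  0.812 -0.501] w 69.5 F [-0.2 -0.1  1. ] j [-22.6  28.1  12.3 -60.3 -84.2  16.1]
move [-0.032   0.254  -0.0402] rot [-0.104  1.042 -0.143] deg 60.5
```

View pics/s27.png

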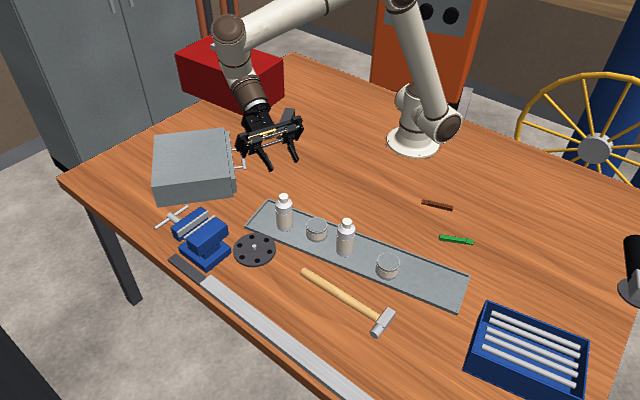

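View pics/d27.png

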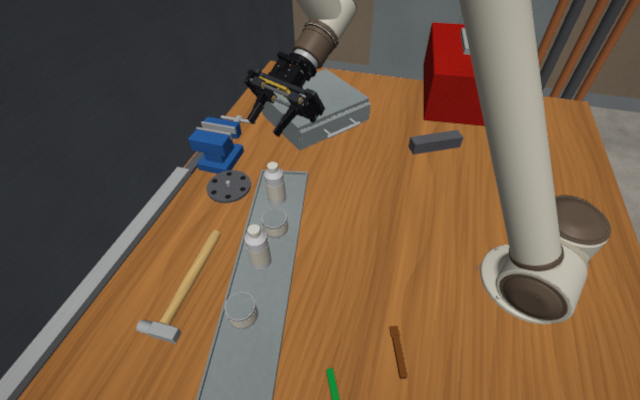

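Both views show two cans standing at (284,215) and (346,240), with tins at (316,229) and (388,265). The bench is clear of silver chisels, and the hub and hammer are where they were. One last numeric check before handing in.

```bash
python3 - <<'E'
from g import *
S=cam("scene");D=cam("side")
crop(S,"s28",230,100,410,280,4); crop(D,"d28",230,60,390,260,3)
E
```

```text
(no output)
```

View pics/s28.png

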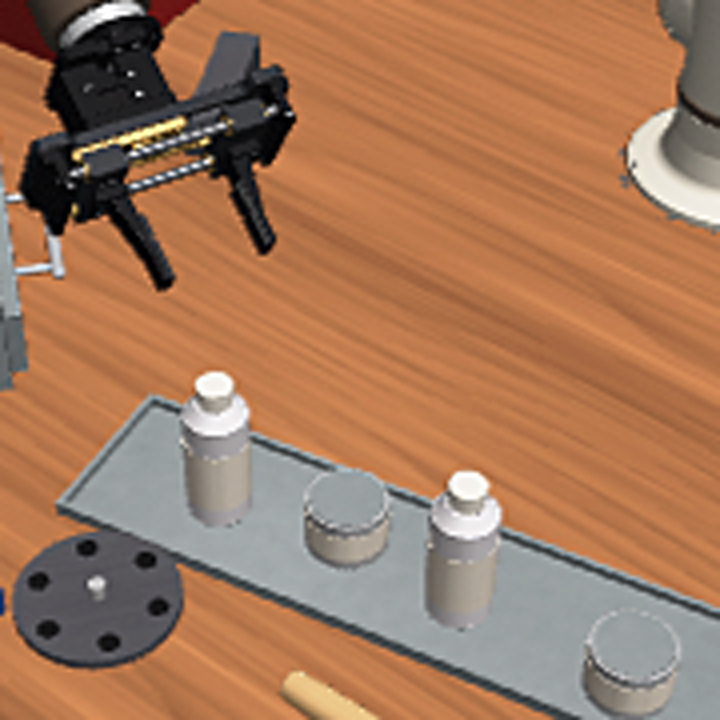

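View pics/d28.png

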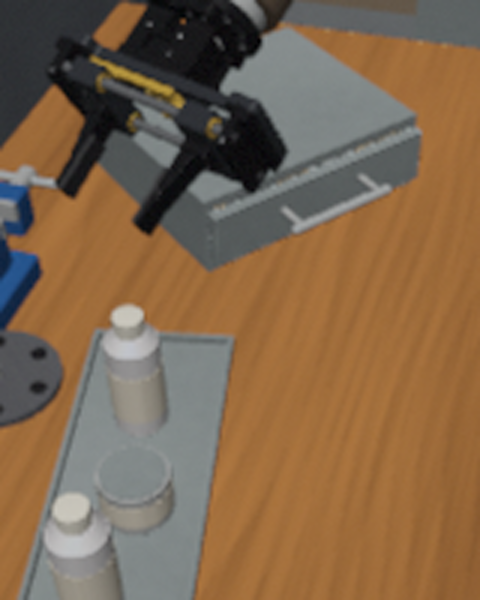

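```bash
python3 - <<'E'
from g import *
S=cam("scene");D=cam("side")
c0=np.array([.590,.143]);lx=np.array([.978,.208]);ly=np.array([-.208,.978])
for n,c,q in [("A",S,(283.5,195.7)),("A",D,(272.3,165.3)),("B",S,(347,221.2)),("B",D,(230+72/3,60+506/3))]:
    p=onz(c,*q,.132)[:2]; print(n,p.round(3),"lane",((p-c0)@lx).round(3),((p-c0)@ly).round(3))
# drawer: front panel top outer edge vs cab face, distance along X
X=np.array([.779,-.627]);e=np.array([.5635,-.409])
for q in [(357,460),(350,300)]: 
    p=onz(S,140+q[0]/4,60+q[1]/4,.077)[:2]; print("panel edge to face",((p-e)@X).round(3))
finish_job()
print(sense()["time_s"])
E
```

```text
A [ 0.642 -0.081] lane 0.004 -0.23
A [ 0.641 -0.08 ] lane 0.003 -0.228
B [0.606 0.123] lane 0.012 -0.023
B [0.603 0.122] lane 0.009 -0.024
panel edge to face 0.005
panel edge to face -0.006
the job is handed in; nothing more can be done
the job is handed in; nothing more can be done
```

The job is handed in after about 47 s of the 210 s allowed; `finish_job()` reports no verdict, so success is judged only from my own checks. There were two tipped cans and three chisels on the bench, so the third can was absent. I put all three chisels in the compartment with the old one, on the other side of the divider from the vee block, and pushed the drawer shut. Both cans now stand upright, cap up.

**Last checks:**
- **Cans:** two camera views agree within about 3 mm. In the lane frame they stand at about (0.003, −0.229) and (0.010, −0.024), well inside the lips. I judged uprightness from the pictures, without measuring an angle.
- **Tins, hub, hammer and look-alikes:** the final pictures show them where they were at the start. I compared these by eye only.
- **Drawer:** the push ended against a firm stop at about 19 N. The panel-to-face distance read +5 and −6 mm at two points, which is calibration and pixel noise, so I treat it as shut. Its contents were last seen just before closing, with all four chisels side by side and the vee block in its own compartment.

No check failed. I saw no grip slip, and no chisel was found out of place.

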